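# Ratchet display stand: set, load and raise

### The job

Lift the ratchet stand's shelf one step so that its pawl passes and sits down on the middle rung, and let go. Then lay the straightedge on the shelf flush along the back ledge, without overhanging either end, and park every model car on the shelf, wheels down, square to it and nose to the open front, its tail backed up to the straightedge. When all are parked, raise the loaded shelf by its bar to the top rung, set it down on its pawl there with everything still in place, and leave the other things on the bench alone.

Things in the scene. Friction and masses are not known exactly. Their poses are not given: they have to be found in the camera images.
- deck (a point): Foot of the shelf's back ledge: mid-length, on the ledge's front face, level with the shelf top; rides with the shelf. x points to the back (to the ladder), y along the ledge, z up. Plywood shelf 320 mm long (y), 8 thick, reaching 165 mm forward (-x) of here to its open front edge. Aluminium ledge full length, 12 mm deep, 8 mm high. The stand is fixed to the bench.
- handle (a point): Centre of the black lifting bar on top of the sliding front ladder that carries the shelf: 110 mm long (y), 16 thick (x), 24 high; 70 mm behind the ledge face, 150 mm above the shelf top; rides with the shelf, axes as deck. Free on all sides; the fixed back ladder just behind it ends 155 mm above the bench.
- fly (a joint): Height in m of the sliding ladder and its shelf: 0 lowest (shelf top 50 mm above the bench), about 0.040 seated on the middle rung, 0.080 on the top rung, end stop 0.112. Slides straight up; empty it weighs 0.65 kg plus 1 N friction. Let go, it drops until its pawl sits on a rung. The fixed back ladder has 3 rungs 40 mm apart; at 0 the pawl is at the lowest.
- pawl (a joint): Gravity pawl on the back of the sliding ladder, rad: 0 level, growing to about 1.3 as a passing rung pushes its tip down; a counterweight swings it back. It clears a rung about 13 mm above the seat there (fly 0.053 middle, 0.093 top); lowered after that it seats. It cannot come back down past a rung: a lift beyond 0.09 may skip the middle rung for good.
- straightedge_mid (a point): Centre, 15 mm above its underside, of the straightedge: a flat aluminium bar 260 mm long (its x) x 30 mm wide (its y) x 8 mm thick with, in the middle of its top, a black plastic raised grip 90 mm long, 14 mm wide, rising from 8 to 30 mm above the underside. Both long edges are alike. 160 g. Starts flat on the bench to the robot's right.
- car1_mid (a point): Centre, 17 mm above its underside, of a die-cast model car (coupe with a rear wing): 92 mm long (its x, nose at +x), body 40 mm wide (its y) and 20 mm high, cabin 34 mm wide up to 34 mm, about 120 g; the wheels do not turn. Stands upright on the bench at the start. May be absent.
- car1_tail (a point): Middle of that car's tail (the end with the wing), 46 mm behind its centre along its x, same height.
- car2_mid (a point): Centre, 17 mm above its underside, of a die-cast model car (coupe with a rear wing): 92 mm long (its x, nose at +x), body 40 mm wide (its y) and 20 mm high, cabin 34 mm wide up to 34 mm, about 120 g; the wheels do not turn. Stands upright on the bench at the start. May be absent.
- car2_tail (a point): Middle of that car's tail (the end with the wing), 46 mm behind its centre along its x, same height.
- car3_mid (a point): Centre, 17 mm above its underside, of a die-cast model car (coupe with a rear wing): 92 mm long (its x, nose at +x), body 40 mm wide (its y) and 20 mm high, cabin 34 mm wide up to 34 mm, about 120 g; the wheels do not turn. Stands upright on the bench at the start. May be absent.
- car3_tail (a point): Middle of that car's tail (the end with the wing), 46 mm behind its centre along its x, same height.
- car4_mid (a point): Centre, 17 mm above its underside, of a die-cast model car (coupe with a rear wing): 92 mm long (its x, nose at +x), body 40 mm wide (its y) and 20 mm high, cabin 34 mm wide up to 34 mm, about 120 g; the wheels do not turn. Stands upright on the bench at the start. May be absent.
- car4_tail (a point): Middle of that car's tail (the end with the wing), 46 mm behind its centre along its x, same height.
- polish_tin: Bystander: low round steel tin, 68 mm across, 36 mm high. Leave it alone.
- spray_can: Bystander: grey spray can, 52 mm across, 170 mm tall. Leave it alone.
- tape_roll: Bystander: blue roll of masking tape lying flat, 90 mm across, 24 mm high. Leave it alone.
- screwdriver: Bystander: screwdriver lying on the bench; origin under its middle. Leave it alone.
- tape_measure: Bystander: black tape measure standing on edge, 68 x 36 x 66 mm. Leave it alone.
- mug: Bystander: white mug, 80 mm across, 95 mm high. Leave it alone.
- parts_carton: Bystander: small cardboard carton 90 x 120 x 60 mm. Leave it alone.
There are look-alikes about, which are no part of the job. Leave any blue or purple look-alike of the part that bears car3_mid alone. What is shaped like the part that bears car4_mid but red is not meant.

How it is judged:
By the outcome, as a careful person would: the job done as asked, in the order asked, and still so for the second after the job is handed in, with the robot touching nothing.
Of car1, car2, car3, car4 only 2 to 4 are there at a start; the rules pass over those that are not, and their reading is None.
At some moment in a run one of car1, car2, car3, car4 may be knocked a few centimetres aside while the robot is not near it.
Once in a run the grip may slacken for a moment while it holds something.
It also fails if it takes over 210 s, if anything falls off the work surface, if the arm or the gripper's body presses on something with over 40 N, if the wrist force passes 120 N, or if a joint passes its speed limit or range.

### The arm

A 7-joint arm with a two-finger parallel gripper is mounted at the origin on the work surface. World frame = base frame: x ahead of the robot, y to its left, z up, the work surface at z = 0. Lengths are in m, angles in degrees, forces in N, time in s.
With the tool pointing down it reaches from about 0.4 to 0.85 m from the base axis. Payload 4.5 kg.
Tool frame: the origin (TCP) lies at the very end of the fingers, on their centre line; the grasp point (between the pads) lies 19 mm behind it (grip_depth is the distance from the TCP to the grasp point, in m); x points along the fingers, z is the direction in which the jaws open and shut, and the axes are right-handed (so a half turn about x gives the same grasp; the last joint's range is limited). The gripper opens to 85 mm and grips with 20 to 120 N. Pads are 22 mm wide; open, the fingers measure 114 mm over their backs; the gripper's body (76 mm by 85 mm) begins 54 mm behind the grasp point. The pads swing forward as they close: fully open they stand 13 mm farther back than shut.
Start: joints at [79.057, 39.483, -11.15, 89.685, 9.013, 51.709, -12.324], TCP at [0.139, -0.609, 0.205] pointing down, gripper open.
Joint ranges: [-172.22, 172.22], [-26.19, 119.32], [-84.43, 86.54], [7.71, 146.69], [-57.33, 237.33], [2.42, 119.75], [-152.13, 152.13]. Speed limits (degrees/s): [147.25, 147.25, 180, 180, 180, 180, 180].

### API

Orientations are given as [roll, pitch, yaw] about the fixed x, y, z axes, in that order (R = Rz(yaw) Ry(pitch) Rx(roll)).
In Python, from cell import * gives the robot as it stands. The module is installed in compiled form; this text tells all that it offers.
- The arm moves only by the tool send_rows, never from a script. Its argument "motion" is a list of rows, each a list of 2 entries, a list of its own where there are three numbers: the shift along the tool's x, y, z in units of 25 mm (1.0 is 25 mm), then the turn about the tool's x in units of 5 degrees (1.0 is 5 degrees). A call has exactly 5 rows; each row shifts and turns the commanded pose from where the row before left it, along the tool's axes as they then stand; what a row does not reach is not made up. A row lasts 1/12 s, in which the tool goes at most 41.7 mm and 7.16 degrees, less where a joint would pass 70% of its speed; a pose out of reach is approached as far as the arm can. A call is refused whole if a number of a shift passes 1 or a number of a turn 1, either way. A call with a gripper value outside its range is refused whole. "grip" is the finger opening in mm, from 0 to 85.4, set as the call begins (left out, the last holds). The fingers move at their own pace and stop on an object; the grip force is fixed at half the most. Time passes only in rows, so rows that do not move let the fingers close, or fill a call up. It gives the time, the measured TCP pose, the force and the opening at its end, in the units of the state.
- read_state(): the state, without advancing time (a new reading comes with each control period).
- capture(name): name is "scene" or "side" or "wrist"; returns a dict with "color" (400x640x3 uint8, blue, green, red), "mtx" (3x3 intrinsics, pixels), "R" (3x3) and "t" (3): a world point X has camera coordinates R X + t. Camera axes: x right, y down, z forward; pixel columns grow to the right and rows downward; lengths in m; the calibration is good to about 2 mm. A picture is of the moment at which its call begins. There is no depth.
- close_job(): hands the job in, once; it reports no verdict.
The state is a dict: "clock": time; "joints": joint angles; "joint_vel": joint speeds; "tau": joint torques, N m; "tool_pos": TCP position; "eef_rot": TCP orientation; "contact_force": force on the tool from outside, world axes, zero at the start; "wrist_torque": the same for the moment, N m; "width": finger opening in m.
Only numpy, scipy, OpenCV 4.12 (cv2) and the standard library are available. Lean on these libraries where they do the work, as an engineer would, in place of code of your own. Each camera call takes 0.05 s, during which the arm holds its last target. There are 200 camera calls.

## Working session

There is one attempt and no reset: what is moved stays moved. The work goes in short steps, Python scripts to look and compute and a tool call to move; the robot and the scene stay as the last step left them, time stands still between calls to the robot, and variables do not carry over. Pictures are saved under pics/ and viewed, about 12 in all and at most 16, crops included, and the job is handed in when it is done.

Besides the shell and the picture viewer there is one more tool, called after "Call:" by a JSON object that holds its "name" and its "arguments", one argument or row to a line. send_rows: Moves the arm, as the interface text tells. Its arguments: {"type":"object","properties":{"motion":{"type":"array"},"grip":{"type":"number"}},"required":["motion"]}

```bash
mkdir -p pics; python3 - <<'E'
from cell import *
import cv2,numpy as np
s=read_state(); print(s)
for n in("scene","side"):
    c=capture(n); cv2.imwrite(f"pics/{n}0.png",c["color"]); print(n,c["mtx"].tolist(),c["R"].tolist(),c["t"].tolist())
E
```

```text
{'clock': 0.0, 'joints': array([ 79.05705292,  39.53376047, -11.14122168,  89.74576065,
         9.01095218,  51.70970797, -12.32532105]), 'joint_vel': array([-0.013346  , -0.0303287 , -0.067242  , -0.07151286,  0.02333866,
       -0.07967689, -0.12474016]), 'tau': array([-1.40542020e-04, -5.39609492e+01, -1.26701865e+00, -1.58542460e+01,
        8.96383077e-03,  9.54630843e-03, -1.39742417e-05]), 'tool_pos': array([ 0.13907399, -0.60860144,  0.20377208]), 'eef_rot': array([-175.29573171,   89.89223231,  107.5839318 ]), 'contact_force': array([-0.53848064,  0.0261127 ,  0.23567263]), 'wrist_torque': array([-0.05674863,  0.04488857, -0.01669889]), 'width': 0.08498287136594745}
scene [[398.6847847556965, 0.0, 318.9517608711059], [0.0, 398.6847847556965, 202.79986181999791], [0.0, 0.0, 1.0]] [[-0.4840850576577788, 0.8748228721745497, 0.01861717681970515], [0.6797278326033546, 0.38935687037316796, -0.6215877259708061], [-0.5510278854439321, -0.28824671691709375, -0.7831232978590953]] [0.24457067106257765, -0.3174877813394524, 1.740859868082722]
side [[499.3476695615623, 0.0, 321.2375774613523], [0.0, 499.3476695615623, 197.59312676391556], [0.0, 0.0, 1.0]] [[-0.7615440959720295, -0.6480917068113428, -0.005265876233391813], [-0.4651406489745207, 0.5521882114799292, -0.6919048748015576], [0.45132556604042107, -0.5244666992907728, -0.7219694694191271]] [0.4308624679543896, 0.35428122996256195, 1.5006988895414362]
```

View pics/scene0.png

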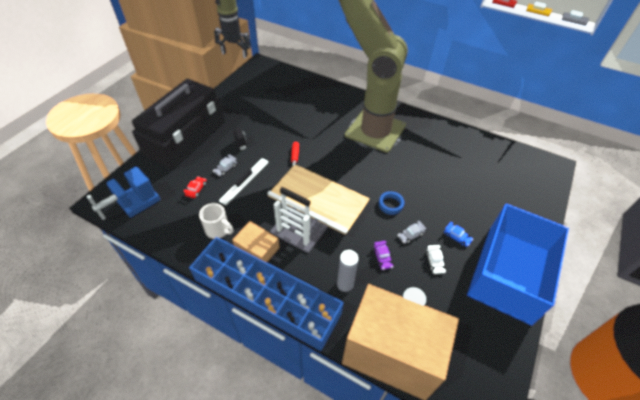

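View pics/side0.png

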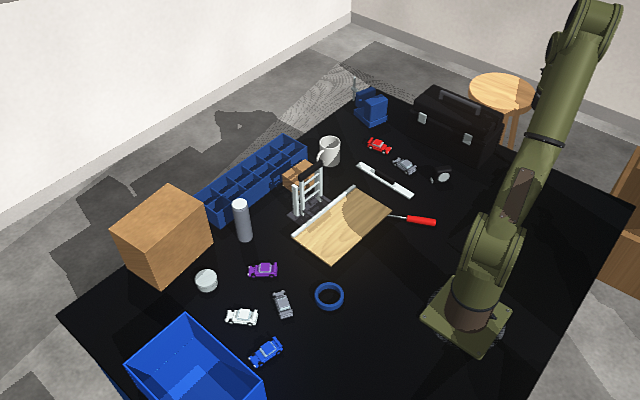

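```bash
cat >h.py <<'E'
from cell import *
import cv2,numpy as np
from scipy.spatial.transform import Rotation as Ro
def px2w(c,u,v,z):
    d=c["R"].T@np.linalg.solve(c["mtx"],[u,v,1.]); o=-c["R"].T@np.array(c["t"])
    return o+d*(z-o[2])/d[2]
def w2px(c,X):
    p=c["mtx"]@(c["R"]@np.array(X)+c["t"]); return p[:2]/p[2]
def crop(c,x0,y0,x1,y1,s,name):
    cv2.imwrite(f"pics/{name}.png",cv2.resize(c["color"][y0:y1,x0:x1],None,fx=s,fy=s,interpolation=cv2.INTER_CUBIC))
def tool():
    s=read_state(); R=Ro.from_euler('xyz',s["eef_rot"],degrees=True).as_matrix(); return s,R
def yaw(R):  # jaw axis direction in the xy plane
    return np.degrees(np.arctan2(R[1,2],R[0,2]))
def go(target,jaw=None):
    """units needed from present pose to TCP target; turn about x (after/before) to jaw dir (mod 180)"""
    s,R=tool(); d=R.T@(np.array(target)-s["tool_pos"])/0.025
    print("pos",s["tool_pos"].round(4),"jaw",yaw(R).round(1),"t",round(s["clock"],1),"F",s["contact_force"].round(1),"w",round(s["width"],4),"j7",s["joints"][6].round(0))
    print("units x y z",d.round(2))
    if jaw is not None:
        e=(jaw-yaw(R)+90)%180-90   # world yaw change; tool x is down => turn=-e
        print("turn units",round(-e/5,2))
        a=np.radians(e);Rn=np.array([[np.cos(a),-np.sin(a),0],[np.sin(a),np.cos(a),0],[0,0,1]])@R
        print("units if turned first",(Rn.T@(np.array(target)-s["tool_pos"])/0.025).round(2))
E
python3 - <<'E'
from h import *
crop(capture("side"),190,110,460,350,2.5,"s1")
crop(capture("scene"),170,130,490,290,2.5,"c1")
E
```

```text
(no output)
```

View pics/s1.png

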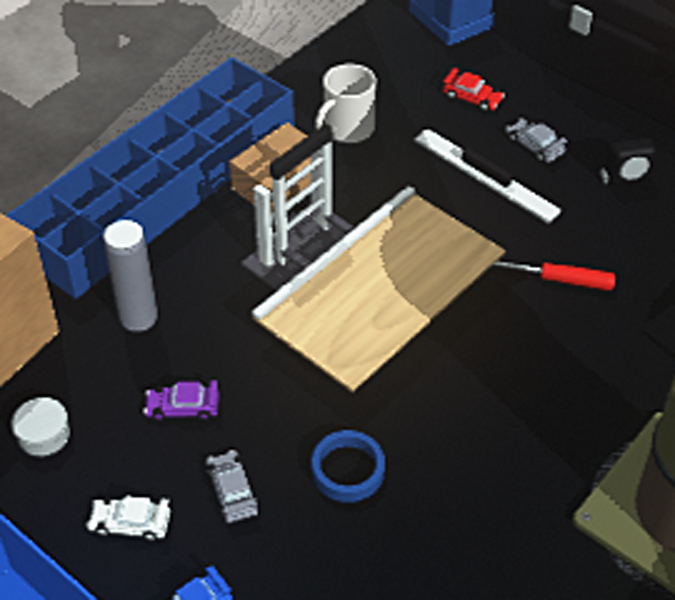

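View pics/c1.png

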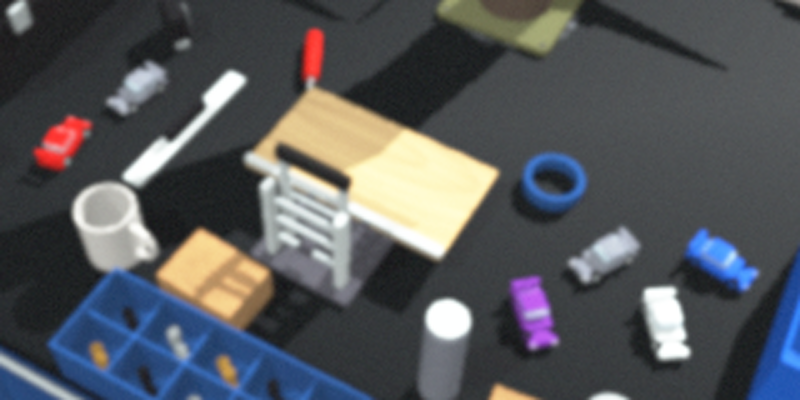

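```bash
python3 - <<'E'
from h import *
a=capture("side");b=capture("scene")
S=lambda u,v,z:px2w(a,190+u/2.5,110+v/2.5,z)
C=lambda u,v,z:px2w(b,170+u/2.5,130+v/2.5,z)
for n,p,q,z in [("frontL",(352,389),(498,175),.05),("frontR",(505,248),(313,88),.05),("ledgeL",(254,314),(440,255),.054),("ledgeR",(412,190),(247,158),.054),
 ("bar ends a",(330,133),(280,148),.21),("bar b",(275,170),(347,184),.21),("se1",(423,136),(133,178),.008),("se2",(556,213),(240,76),.008),("segrip",(488,174),(185,120),.02),
 ("grey1",(537,138),(138,88),.017),("grey2",(232,487),(604,256),.017),("white",(129,518),(665,321),.017),("purple",(182,400),(532,312),.017),("tape",(348,465),(554,183),.012),("can",(125,235),(448,318),.17),("mug",(350,80),(108,205),.095),("sd",(580,277),(313,55),.01),("red",(472,88),(62,142),.017),("tm",(625,160),(175,25),.03),("blue",(205,590),(720,258),.017)]:
    print(n,S(*p,z).round(3)[:2],C(*q,z).round(3)[:2])
go([.5,-.3,.2])
E
```

```text
frontL [0.401 0.146] [0.411 0.153]
frontR [ 0.392 -0.176] [ 0.395 -0.166]
ledgeL [0.576 0.139] [0.579 0.143]
ledgeR [ 0.559 -0.179] [ 0.565 -0.174]
bar ends a [ 0.617 -0.066] [ 0.634 -0.065]
bar b [0.626 0.034] [0.642 0.036]
se1 [ 0.646 -0.323] [ 0.651 -0.323]
se2 [ 0.394 -0.316] [ 0.397 -0.303]
segrip [ 0.512 -0.308] [ 0.527 -0.316]
grey1 [ 0.502 -0.425] [ 0.506 -0.422]
grey2 [0.435 0.333] [0.443 0.334]
white [0.499 0.443] [0.501 0.442]
purple [0.572 0.281] [0.576 0.282]
tape [0.35  0.216] [0.353 0.222]
can [0.721 0.216] [0.727 0.218]
mug [ 0.754 -0.274] [ 0.753 -0.268]
sd [ 0.298 -0.23 ] [ 0.299 -0.225]
red [ 0.649 -0.458] [ 0.653 -0.452]
tm [ 0.366 -0.457] [ 0.37  -0.447]
blue [0.366 0.451] [0.366 0.476]
pos [ 0.1393 -0.6091  0.2043] jaw -77.1 t 0.3 F [ 0.2  0.2 -0.3] w 0.0856 j7 -12.0
units x y z [ 0.18 16.82 -8.83]
```

Call:
{"name": "send_rows", "arguments": {
  "motion": [
    [[-0.4,0,0],-1],
    [[-0.4,0,0],-1],
    [[-0.4,0,0],-1],
    [[-0.4,0,0],-1],
    [[-0.4,0,0],-1]
  ]
}}

```text
clock: 0.72
tool_pos: [0.1392, -0.6092, 0.255]
eef_rot: [-172.0, 90.0, 136.2]
contact_force: [0.1, -0.0, -0.6]
width: 0.0854
```

Call:
{"name": "send_rows", "arguments": {
  "motion": [
    [[-0.4,0,0],-1],
    [[-0.4,0,0],-1],
    [[-0.4,0,0],-1],
    [[-0.4,0,0],-1],
    [[-0.4,0,0],-1]
  ]
}}

```text
clock: 1.13
tool_pos: [0.1392, -0.6092, 0.305]
eef_rot: [173.0, 90.0, 146.1]
contact_force: [-0.5, 0.1, 0.7]
width: 0.0852
```

Call:
{"name": "send_rows", "arguments": {
  "motion": [
    [[-0.4,0,0],-1],
    [[-0.4,0,0],-1],
    [[-0.4,0,0],-1],
    [[-0.4,0,0],-1],
    [[-0.4,0,0],-1]
  ]
}}

```text
clock: 1.55
tool_pos: [0.1391, -0.6091, 0.355]
eef_rot: [140.9, 90.0, 139.0]
contact_force: [-0.2, -0.2, -0.1]
width: 0.0854
```

Call:
{"name": "send_rows", "arguments": {
  "motion": [
    [[0,0.7,1],0],
    [[0,0.7,1],0],
    [[0,0.7,1],0],
    [[0,0.7,1],0],
    [[0,0.7,1],0]
  ]
}}

```text
clock: 1.97
tool_pos: [0.2683, -0.5255, 0.3546]
eef_rot: [-166.4, 90.0, -168.5]
contact_force: [-0.1, -0.6, -0.7]
width: 0.0857
```

Call:
{"name": "send_rows", "arguments": {
  "motion": [
    [[0,0.7,1],0],
    [[0,0.7,1],0],
    [[0,0.7,1],0],
    [[0,0.7,1],0],
    [[0,0.7,1],0]
  ]
}}

```text
clock: 2.38
tool_pos: [0.3965, -0.4427, 0.3546]
eef_rot: [-148.9, 90.0, -151.0]
contact_force: [0.8, -0.5, 0.3]
width: 0.0856
```

Call:
{"name": "send_rows", "arguments": {
  "motion": [
    [[0,0.5,1],0],
    [[0,0.5,1],0],
    [[0,0.5,1],0],
    [[0,0,0],0],
    [[0,0,0],0]
  ]
}}

```text
clock: 2.8
tool_pos: [0.4736, -0.4072, 0.3543]
eef_rot: [72.6, 89.9, 70.7]
contact_force: [0.1, -0.4, 0.1]
width: 0.0854
```

```bash
python3 - <<'E'
from h import *
go([.63,-.015,.3],-2.5)
c=capture("wrist");cv2.imwrite("pics/w1.png",c["color"]);print(c["mtx"].tolist(),(-c["R"].T@c["t"]),c["R"].round(3).tolist())
E
```

```text
pos [ 0.4736 -0.4072  0.3543] jaw -1.9 t 2.8 F [ 0.1 -0.4  0.1] w 0.0854 j7 18.0
units x y z [ 2.19 15.88  5.73]
turn units 0.12
units if turned first [ 2.19 15.94  5.57]
[[282.99359175413474, 0.0, 314.24992337403063], [0.0, 282.99359175413474, 198.326945885126], [0.0, 0.0, 1.0]] [ 0.47522924 -0.33980544  0.52369923] [[0.999, -0.035, 0.0], [-0.033, -0.963, 0.267], [-0.009, -0.267, -0.964]]
```

View pics/w1.png

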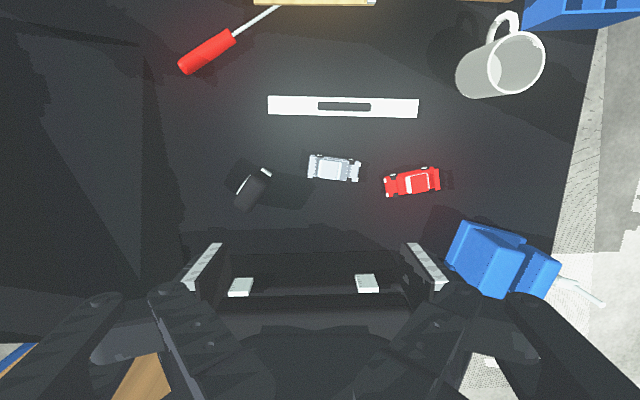

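Call:
{"name": "send_rows", "arguments": {
  "motion": [
    [[0,1,0.45],0.1],
    [[0,1,0.45],0],
    [[0,1,0.45],0],
    [[0,1,0.45],0],
    [[0,1,0.45],0]
  ]
}}

```text
clock: 3.27
tool_pos: [0.5327, -0.2873, 0.3547]
eef_rot: [-118.3, 89.9, -121.1]
contact_force: [-0.0, 0.4, -0.1]
width: 0.0854
```

Call:
{"name": "send_rows", "arguments": {
  "motion": [
    [[0,1,0.45],0],
    [[0,1,0.45],0],
    [[0,1,0.45],0],
    [[0,1,0.45],0],
    [[0,1,0.45],0]
  ]
}}

```text
clock: 3.68
tool_pos: [0.5951, -0.1653, 0.3547]
eef_rot: [-106.3, 89.9, -109.1]
contact_force: [0.3, 0.7, -0.1]
width: 0.0855
```

Call:
{"name": "send_rows", "arguments": {
  "motion": [
    [[0,1,0.45],0],
    [[0,1,0.45],0],
    [[0,0,0],0],
    [[0,0,0],0],
    [[0,0,0],0]
  ]
}}

```text
clock: 4.1
tool_pos: [0.6197, -0.1176, 0.3545]
eef_rot: [-108.0, 89.9, -110.7]
contact_force: [0.8, -0.3, 0.1]
width: 0.0855
```

```bash
python3 - <<'E'
from h import *
go([.63,-.015,.3],-2.5)
c=capture("wrist");cv2.imwrite("pics/w2.png",c["color"])
import pickle;pickle.dump(c,open("w2.pkl","wb"))
E
```

```text
pos [ 0.6197 -0.1176  0.3545] jaw -2.8 t 4.1 F [ 0.8 -0.3  0.1] w 0.0855 j7 -12.0
units x y z [2.17 4.12 0.22]
turn units -0.05
units if turned first [2.17 4.12 0.24]
```

View pics/w2.png

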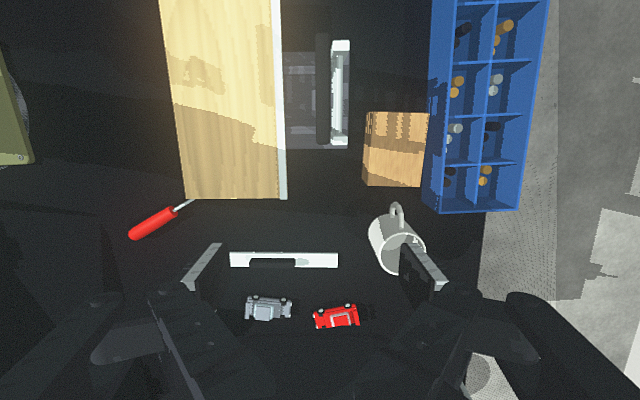

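```bash
python3 - <<'E'
from h import *
import pickle
c=pickle.load(open("w2.pkl","rb"))
g=cv2.cvtColor(c["color"],cv2.COLOR_BGR2GRAY)
for r in(60,90,120): print(r,g[r,300:350].tolist())
for u,v,z in[(316,33,.212),(330,33,.212),(316,145,.212),(330,145,.212),(279,198,.058),(270,2,.058),(186,197,.05),(158,2,.05),(229,252,.008),(338,254,.008),(229,266,.008),(338,267,.008),(287,198,.058)]:
    print(u,v,px2w(c,u,v,z).round(4))
E
```

```text
60 [98, 99, 96, 100, 95, 95, 95, 90, 96, 94, 94, 92, 93, 97, 90, 80, 76, 81, 79, 81, 81, 75, 76, 78, 77, 76, 75, 75, 72, 62, 87, 145, 142, 135, 132, 129, 134, 154, 166, 185, 178, 175, 168, 135, 132, 120, 123, 124, 118, 79]
90 [99, 100, 95, 101, 94, 92, 97, 95, 95, 91, 94, 98, 114, 128, 137, 107, 79, 81, 83, 81, 79, 81, 79, 80, 79, 76, 80, 79, 76, 61, 77, 166, 246, 239, 229, 227, 237, 246, 235, 232, 210, 176, 159, 114, 119, 126, 124, 127, 93, 57]
120 [97, 96, 95, 91, 90, 93, 92, 96, 86, 90, 89, 93, 87, 88, 95, 84, 79, 80, 84, 82, 83, 80, 82, 79, 79, 81, 76, 73, 77, 61, 73, 162, 245, 233, 236, 226, 240, 243, 229, 223, 198, 165, 130, 116, 123, 121, 119, 105, 77, 59]
316 33 [0.628  0.0314 0.212 ]
330 33 [0.6418 0.0307 0.212 ]
316 145 [ 0.6228 -0.077   0.212 ]
330 145 [ 0.638  -0.0778  0.212 ]
279 198 [ 0.5555 -0.1766  0.058 ]
270 2 [0.5669 0.1143 0.058 ]
186 197 [ 0.3932 -0.169   0.05  ]
158 2 [0.4031 0.1253 0.05  ]
229 252 [ 0.4391 -0.2971  0.008 ]
338 254 [ 0.6567 -0.3122  0.008 ]
229 266 [ 0.4351 -0.3281  0.008 ]
338 267 [ 0.6559 -0.3412  0.008 ]
287 198 [ 0.5692 -0.1773  0.058 ]
```

Call:
{"name": "send_rows", "arguments": {
  "motion": [
    [[0.5,0.97,0.09],0],
    [[0.5,0.97,0.09],0],
    [[0.5,0.97,0.08],0],
    [[0.5,0.97,0.08],0],
    [[0,0,0],-0.1]
  ]
}}

```text
clock: 4.57
tool_pos: [0.6315, -0.014, 0.3024]
eef_rot: [141.5, 89.7, 139.7]
contact_force: [-0.8, 1.1, -0.6]
width: 0.0851
```

Call:
{"name": "send_rows", "arguments": {
  "motion": [
    [[0.9,0,0],0],
    [[0.9,0,0],0],
    [[0.9,0,0],0],
    [[0.9,0,0],0],
    [[0.9,0,0],0]
  ]
}}

```text
clock: 4.98
tool_pos: [0.6331, -0.0218, 0.1913]
eef_rot: [-75.9, 89.9, -78.2]
contact_force: [-0.2, 0.3, 0.0]
width: 0.0852
```

Call:
{"name": "send_rows", "arguments": {
  "motion": [
    [[0.36,0,0],0],
    [[0,0,0],0],
    [[0,0,0],0],
    [[0,0,0],0],
    [[0,0,0],0]
  ]
}}

```text
clock: 5.4
tool_pos: [0.6344, -0.0189, 0.1848]
eef_rot: [4.3, 89.8, 2.1]
contact_force: [0.1, -1.0, 0.6]
width: 0.0854
```

```bash
python3 - <<'E'
from h import *
go([.633,-.021,.183],-2.4)
crop(capture("side"),260,130,400,250,4,"s2")
E
```

```text
pos [ 0.6344 -0.0189  0.1848] jaw -2.1 t 5.4 F [ 0.1 -1.   0.6] w 0.0854 j7 -27.0
units x y z [ 0.07 -0.09 -0.05]
turn units 0.05
units if turned first [ 0.07 -0.09 -0.05]
```

View pics/s2.png

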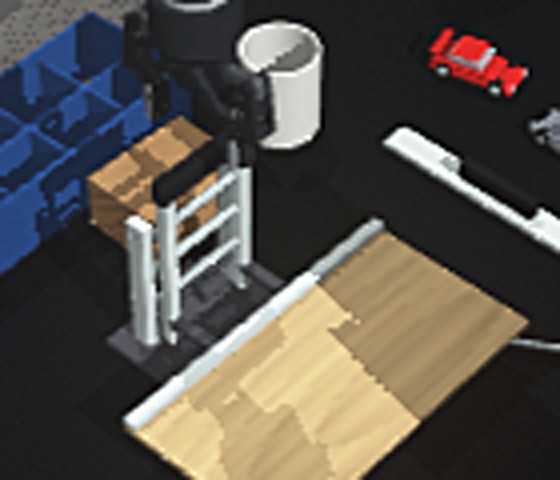

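Call:
{"name": "send_rows", "arguments": {
  "motion": [
    [[0,0,0],0],
    [[0,0,0],0],
    [[0,0,0],0],
    [[0,0,0],0],
    [[0,0,0],0]
  ],
  "grip": 8
}}

```text
clock: 5.87
tool_pos: [0.6333, -0.0188, 0.1831]
eef_rot: [-63.0, 90.0, -65.1]
contact_force: [-0.0, 0.3, -0.1]
width: 0.0256
```

Call:
{"name": "send_rows", "arguments": {
  "motion": [
    [[0,0,0],0],
    [[0,0,0],0],
    [[0,0,0],0],
    [[0,0,0],0],
    [[0,0,0],0]
  ]
}}

```text
clock: 6.28
tool_pos: [0.6332, -0.0188, 0.1833]
eef_rot: [-61.6, 90.0, -63.7]
contact_force: [-1.9, 0.3, 3.3]
width: 0.0128
```

Call:
{"name": "send_rows", "arguments": {
  "motion": [
    [[0,0,0],0],
    [[0,0,0],0],
    [[0,0,0],0],
    [[0,0,0],0],
    [[0,0,0],0]
  ]
}}

```text
clock: 6.7
tool_pos: [0.6332, -0.0188, 0.1833]
eef_rot: [-47.3, 90.0, -49.5]
contact_force: [-2.2, -0.5, 5.4]
width: 0.0127
```

Call:
{"name": "send_rows", "arguments": {
  "motion": [
    [[-0.25,0,0],0],
    [[-0.25,0,0],0],
    [[-0.25,0,0],0],
    [[-0.25,0,0],0],
    [[-0.25,0,0],0]
  ]
}}

```text
clock: 7.12
tool_pos: [0.6331, -0.0188, 0.2144]
eef_rot: [172.3, 90.0, 170.2]
contact_force: [2.9, 0.5, -9.1]
width: 0.0125
```

Call:
{"name": "send_rows", "arguments": {
  "motion": [
    [[-0.25,0,0],0],
    [[-0.25,0,0],0],
    [[-0.25,0,0],0],
    [[-0.25,0,0],0],
    [[-0.25,0,0],0]
  ]
}}

```text
clock: 7.53
tool_pos: [0.6331, -0.0188, 0.2463]
eef_rot: [-128.1, 90.0, -130.2]
contact_force: [2.4, 1.3, -8.8]
width: 0.0128
```

```bash
python3 - <<'E'
from h import *
go([.633,-.021,.183],-2.4)
crop(capture("side"),250,130,400,250,4,"s3")
E
```

```text
pos [ 0.6331 -0.0188  0.2463] jaw -2.1 t 7.5 F [ 2.4  1.3 -8.8] w 0.0128 j7 -24.0
units x y z [ 2.53 -0.09 -0.  ]
turn units 0.06
units if turned first [ 2.53 -0.09 -0.  ]
```

View pics/s3.png

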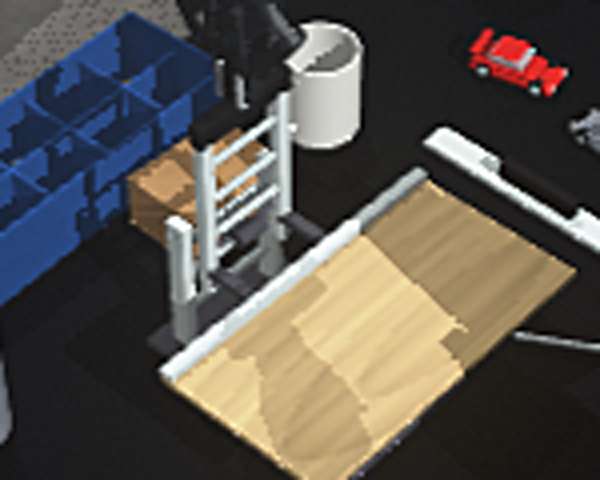

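Call:
{"name": "send_rows", "arguments": {
  "motion": [
    [[0,0,0],0],
    [[0.2,0,0],0],
    [[0.2,0,0],0],
    [[0.2,0,0],0],
    [[0.2,0,0],0]
  ]
}}

```text
clock: 8.0
tool_pos: [0.6332, -0.0188, 0.2247]
eef_rot: [177.1, 90.0, 175.0]
contact_force: [1.1, 1.0, -5.4]
width: 0.0125
```

Call:
{"name": "send_rows", "arguments": {
  "motion": [
    [[0.1,0,0],0],
    [[0.04,0,0],0],
    [[0,0,0],0],
    [[0,0,0],0],
    [[0,0,0],0]
  ]
}}

```text
clock: 8.42
tool_pos: [0.6332, -0.0188, 0.2226]
eef_rot: [-27.1, 90.0, -29.2]
contact_force: [-2.4, 0.2, 2.3]
width: 0.0125
```

Call:
{"name": "send_rows", "arguments": {
  "motion": [
    [[0,0,0],0],
    [[0,0,0],0],
    [[0,0,0],0],
    [[0,0,0],0],
    [[0,0,0],0]
  ],
  "grip": 60
}}

```text
clock: 8.83
tool_pos: [0.6334, -0.0189, 0.2221]
eef_rot: [-7.8, 90.0, -9.9]
contact_force: [-0.1, 0.5, 0.4]
width: 0.0602
```

Call:
{"name": "send_rows", "arguments": {
  "motion": [
    [[-0.5,0,0],0],
    [[-0.8,0,0],0],
    [[-0.8,0,0],0],
    [[-0.8,0,0],0],
    [[-0.8,0,0],0]
  ]
}}

```text
clock: 9.25
tool_pos: [0.6332, -0.0188, 0.3155]
eef_rot: [8.4, 90.0, 6.3]
contact_force: [-0.2, 0.7, 0.2]
width: 0.0599
```

Call:
{"name": "send_rows", "arguments": {
  "motion": [
    [[-0.5,-0.5,-0.2],0],
    [[-0.5,-0.5,-0.2],0],
    [[0,0,0],0],
    [[0,0,0],0],
    [[0,0,0],0]
  ]
}}

```text
clock: 9.67
tool_pos: [0.6216, -0.044, 0.3385]
eef_rot: [-175.6, 89.9, -177.7]
contact_force: [-0.9, 0.5, 0.0]
width: 0.06
```

```bash
python3 - <<'E'
from h import *
R=np.array([[0.999, -0.035, 0.0], [-0.033, -0.963, 0.267], [-0.009, -0.267, -0.964]]);o=np.array([ 0.47522924,-0.33980544,0.52369923])
c=dict(mtx=np.array([[282.9936,0,314.25],[0,282.9936,198.327],[0,0,1]]),R=R,t=-R@o)
for u,v,z in[(268,96,.008),(418,99,.008),(268,115,.008),(418,117,.008),(344,106,.03),(318,106,.03),(371,107,.03),(334,168,.017)]: print(px2w(c,u,v,z).round(4))
go([.52,-.32,.3],90)
im=cv2.imread("pics/w1.png"); a=cv2.resize(im[140:205,300:445],None,fx=5,fy=5,interpolation=cv2.INTER_CUBIC)
w=capture("side"); b=cv2.resize(w["color"][270:340,215:300],None,fx=5,fy=3.6 and 5,interpolation=cv2.INTER_CUBIC)
cv2.imwrite("pics/a.png",np.hstack([np.vstack([a,np.zeros((25,725,3),np.uint8)])]))
k=cv2.resize(w["color"][130:260,260:400],None,fx=2.1,fy=2.1,interpolation=cv2.INTER_CUBIC)
H=np.zeros((600,800,3),np.uint8);a=a[:230];H[:230,:725]=a;b=b[:350];H[240:240+b.shape[0],:b.shape[1]]=b;H[240:240+k.shape[0],440:440+k.shape[1]]=k
cv2.imwrite("pics/m1.png",H)
E
```

```text
[ 0.397  -0.2977  0.008 ]
[ 0.6549 -0.3116  0.008 ]
[ 0.3946 -0.329   0.008 ]
[ 0.6568 -0.3415  0.008 ]
[ 0.5252 -0.3196  0.03  ]
[ 0.4821 -0.318   0.03  ]
[ 0.57   -0.3227  0.03  ]
[ 0.5078 -0.4249  0.017 ]
pos [ 0.6216 -0.044   0.3385] jaw -2.2 t 9.7 F [-0.9  0.5  0. ] w 0.06 j7 -19.0
units x y z [  1.55 -11.19  -3.64]
turn units 17.57
units if turned first [ 1.52 -4.06 11.04]
```

View pics/m1.png

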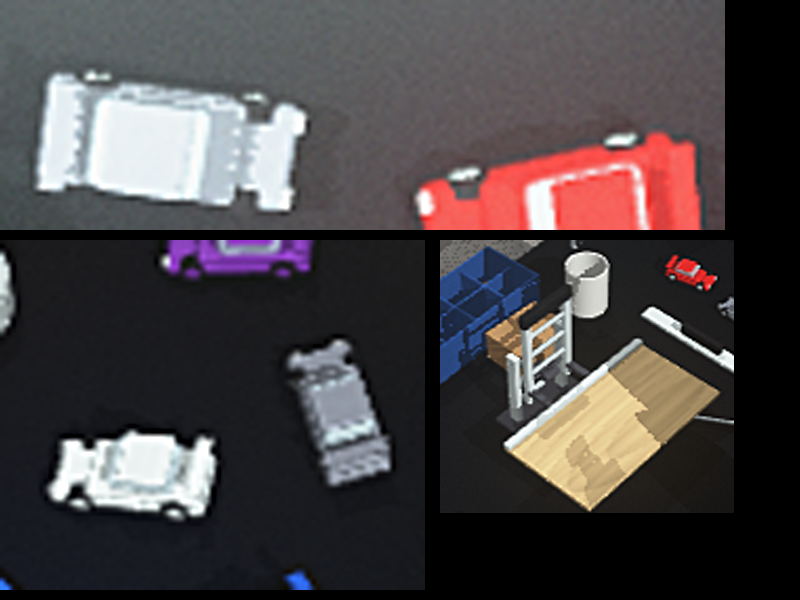

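Call:
{"name": "send_rows", "arguments": {
  "motion": [
    [[0,-0.96,-0.23],0],
    [[0,-0.96,-0.23],0],
    [[0,-0.96,-0.23],0],
    [[0,-0.96,-0.23],0],
    [[0,-0.96,-0.23],0]
  ]
}}

```text
clock: 10.13
tool_pos: [0.5884, -0.1626, 0.3384]
eef_rot: [161.4, 89.9, 159.4]
contact_force: [0.9, -0.4, -0.2]
width: 0.0602
```

Call:
{"name": "send_rows", "arguments": {
  "motion": [
    [[0,-0.96,-0.23],0],
    [[0,-0.96,-0.23],0],
    [[0,-0.96,-0.23],0],
    [[0,-0.96,-0.23],0],
    [[0.8,-0.96,-0.23],0]
  ]
}}

```text
clock: 10.55
tool_pos: [0.558, -0.2818, 0.3219]
eef_rot: [-9.4, 89.6, -11.5]
contact_force: [1.3, 0.5, 0.6]
width: 0.0602
```

Call:
{"name": "send_rows", "arguments": {
  "motion": [
    [[0.8,-0.96,-0.24],0],
    [[0.8,-0.96,-0.24],0],
    [[0.8,-0.96,-0.24],0],
    [[0.8,-0.96,-0.24],0],
    [[0.8,-0.96,-0.24],0]
  ]
}}

```text
clock: 10.97
tool_pos: [0.521, -0.4001, 0.2174]
eef_rot: [133.2, 89.9, 131.1]
contact_force: [-0.0, -1.0, 0.0]
width: 0.0598
```

Call:
{"name": "send_rows", "arguments": {
  "motion": [
    [[0.8,-0.96,-0.24],0],
    [[0.8,-0.96,-0.24],0],
    [[0.8,0,0],0],
    [[0.3,0,0],0],
    [[0,0,0],0]
  ]
}}

```text
clock: 11.38
tool_pos: [0.5066, -0.4452, 0.1489]
eef_rot: [133.2, 89.6, 131.1]
contact_force: [0.0, -0.1, 0.5]
width: 0.0601
```

```bash
python3 - <<'E'
from h import *
import pickle
go([.525,-.3205,.15],87)
c=capture("wrist");pickle.dump(c,open("w3.pkl","wb"))
crop(c,200,20,500,240,2.66,"w3")
E
```

```text
pos [ 0.5066 -0.4452  0.1489] jaw -2.0 t 11.4 F [ 0.  -0.1  0.5] w 0.0601 j7 13.0
units x y z [-0.02  5.01  0.56]
turn units -17.81
units if turned first [-0.07 -0.47  5.02]
```

View pics/w3.png

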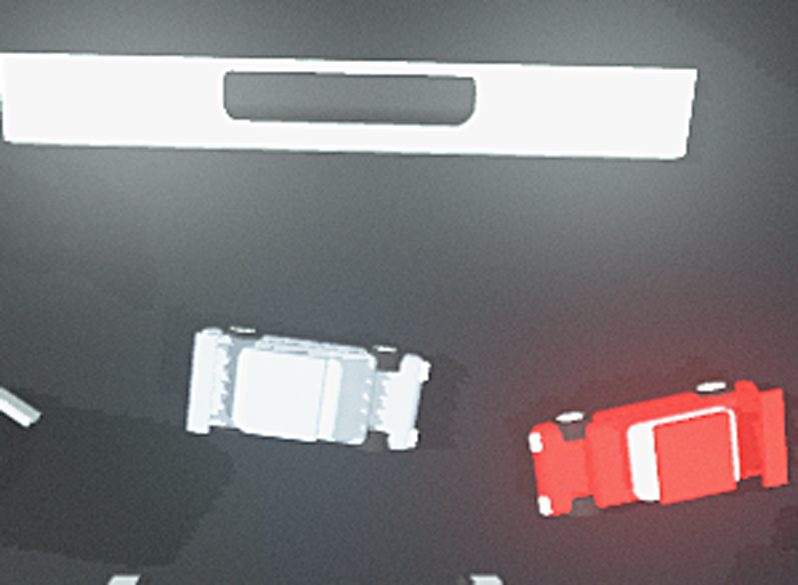

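```bash
python3 - <<'E'
from h import *
import pickle
c=pickle.load(open("w3.pkl","rb"))
P=lambda u,v,z:px2w(c,200+u/2.66,20+v/2.66,z)
for u,v,z in[(696,70,.008),(686,157,.008),(5,143,.008),(0,54,.008),(224,94,.03),(475,101,.03),(350,71,.03),(350,119,.03),(188,382,.03),(423,407,.012),(288,396,.034),(280,440,.034),(292,345,.034)]:print(u,v,P(u,v,z).round(4))
E
```

```text
696 70 [ 0.6563 -0.3125  0.008 ]
686 157 [ 0.6554 -0.3426  0.008 ]
5 143 [ 0.3953 -0.3279  0.008 ]
0 54 [ 0.3978 -0.2973  0.008 ]
224 94 [ 0.4822 -0.3186  0.03  ]
475 101 [ 0.5698 -0.3241  0.03  ]
350 71 [ 0.5263 -0.313   0.03  ]
350 119 [ 0.526  -0.3282  0.03  ]
188 382 [ 0.4618 -0.4188  0.03  ]
423 407 [ 0.5548 -0.4351  0.012 ]
288 396 [ 0.5001 -0.425   0.034 ]
280 440 [ 0.4963 -0.442   0.034 ]
292 345 [ 0.5024 -0.4058  0.034 ]
```

Call:
{"name": "send_rows", "arguments": {
  "motion": [
    [[0,0,0],-1],
    [[0,0,0],-1],
    [[0,0,0],-1],
    [[0,0,0],-1],
    [[0,0,0],-1]
  ],
  "grip": 45
}}

```text
clock: 11.85
tool_pos: [0.5099, -0.4462, 0.1543]
eef_rot: [-41.4, 89.8, -18.1]
contact_force: [-0.2, 0.1, -0.9]
width: 0.0451
```

Call:
{"name": "send_rows", "arguments": {
  "motion": [
    [[0,0,0],-1],
    [[0,0,0],-1],
    [[0,0,0],-1],
    [[0,0,0],-1],
    [[0,0,0],-1]
  ]
}}

```text
clock: 12.27
tool_pos: [0.5098, -0.4463, 0.1543]
eef_rot: [-68.8, 89.8, -20.6]
contact_force: [0.2, 0.5, 0.4]
width: 0.0449
```

Call:
{"name": "send_rows", "arguments": {
  "motion": [
    [[0,0,0],-1],
    [[0,0,0],-1],
    [[0,0,0],-1],
    [[0,0,0],-1],
    [[0,0,0],-1]
  ]
}}

```text
clock: 12.68
tool_pos: [0.5097, -0.4464, 0.1543]
eef_rot: [-97.6, 89.8, -24.4]
contact_force: [-0.4, 0.3, 0.1]
width: 0.045
```

Call:
{"name": "send_rows", "arguments": {
  "motion": [
    [[0,0,0],-1],
    [[0,0,0],-1],
    [[0,0,0],-0.8],
    [[0,0,1],0],
    [[0,0,1],0]
  ]
}}

```text
clock: 13.1
tool_pos: [0.5117, -0.3976, 0.1537]
eef_rot: [-115.9, 89.8, -29.1]
contact_force: [0.4, 0.1, 0.6]
width: 0.045
```

Call:
{"name": "send_rows", "arguments": {
  "motion": [
    [[0,-0.5,1],0],
    [[0,0,1],0],
    [[0,0,1],0],
    [[0,0,0],0],
    [[0,0,0],0]
  ]
}}

```text
clock: 13.52
tool_pos: [0.5292, -0.3206, 0.1543]
eef_rot: [-102.3, 89.8, -15.1]
contact_force: [-0.8, -0.3, 0.3]
width: 0.0451
```

```bash
python3 - <<'E'
from h import *
go([.526,-.3205,.0115],86.7)
E
```

```text
pos [ 0.5292 -0.3206  0.1543] jaw 87.2 t 13.5 F [-0.8 -0.3  0.3] w 0.0451 j7 75.0
units x y z [ 5.71  0.14 -0.  ]
turn units 0.1
units if turned first [ 5.71  0.14 -0.  ]
```

Call:
{"name": "send_rows", "arguments": {
  "motion": [
    [[1,0.14,0],0.1],
    [[1,0,0],0],
    [[1,0,0],0],
    [[1,0,0],0],
    [[0.7,0,0],0]
  ]
}}

```text
clock: 13.93
tool_pos: [0.5232, -0.3246, 0.0332]
eef_rot: [149.8, 89.9, -123.9]
contact_force: [-0.4, 0.8, 0.3]
width: 0.0448
```

Call:
{"name": "send_rows", "arguments": {
  "motion": [
    [[0.5,0,0],0],
    [[0.3,0,0],0],
    [[0.2,0,0],0],
    [[0,0,0],0],
    [[0,0,0],0]
  ]
}}

```text
clock: 14.35
tool_pos: [0.5244, -0.3234, 0.0104]
eef_rot: [-110.8, 89.9, -24.4]
contact_force: [-0.1, 0.5, 0.6]
width: 0.0449
```

Call:
{"name": "send_rows", "arguments": {
  "motion": [
    [[0,0,0],0],
    [[0,0,0],0],
    [[0,0,0],0],
    [[0,0,0],0],
    [[0,0,0],0]
  ],
  "grip": 6
}}

```text
clock: 14.77
tool_pos: [0.5237, -0.3233, 0.0099]
eef_rot: [-127.3, 90.0, -40.9]
contact_force: [0.9, 0.3, -0.9]
width: 0.0061
```

Call:
{"name": "send_rows", "arguments": {
  "motion": [
    [[0,0,0],0],
    [[0,0,0],0],
    [[0,0,0],0],
    [[0,0,0],0],
    [[0,0,0],0]
  ]
}}

```text
clock: 15.18
tool_pos: [0.5236, -0.3231, 0.0096]
eef_rot: [124.8, 90.0, -148.8]
contact_force: [-0.3, 0.1, -0.7]
width: 0.0059
```

Call:
{"name": "send_rows", "arguments": {
  "motion": [
    [[-0.4,0,0],0],
    [[-0.8,0,0],0],
    [[-1,0,0],0],
    [[-1,0,0],0],
    [[-1,0,0],0]
  ]
}}

```text
clock: 15.6
tool_pos: [0.5236, -0.3229, 0.1164]
eef_rot: [-38.5, 90.0, 47.9]
contact_force: [0.5, -0.3, 0.4]
width: 0.0059
```

Call:
{"name": "send_rows", "arguments": {
  "motion": [
    [[-1,0,0],0],
    [[-1,0,0],0],
    [[-0.5,0,0],0],
    [[0,0,0],0],
    [[0,0,0],0]
  ]
}}

```text
clock: 16.02
tool_pos: [0.5236, -0.3233, 0.1774]
eef_rot: [-148.4, 89.9, -62.0]
contact_force: [0.0, -0.2, -1.0]
width: 0.0058
```

```bash
python3 - <<'E'
from h import *
go([.548,-.0195,.18],-2.3)
E
```

```text
pos [ 0.5236 -0.3233  0.1774] jaw 86.4 t 16.0 F [ 0.  -0.2 -1. ] w 0.0058 j7 76.0
units x y z [-0.12 -0.21 12.19]
turn units 17.74
units if turned first [-0.11 12.18  0.49]
```

```bash
python3 - <<'E'
from h import *
c=capture("wrist");s=capture("side")
H=np.vstack([cv2.resize(c["color"],(640,400))[:, :], ])
k=cv2.resize(s["color"][120:240,330:450],(400,400),interpolation=cv2.INTER_CUBIC)
cv2.imwrite("pics/m2.png",np.hstack([c["color"][:,120:520],k]))
E
```

```text
(no output)
```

View pics/m2.png

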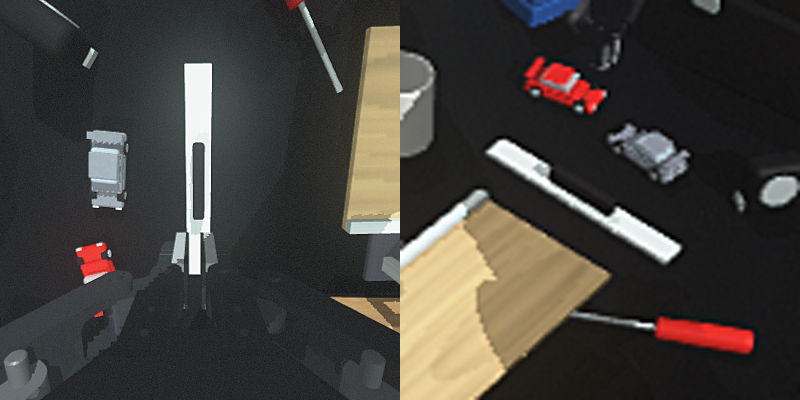

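```bash
python3 - <<'E'
from h import *
c=capture("wrist")
for u,v,z in[(192,142,.03),(204,142,.03),(191,220,.03),(204,220,.03),(185,64,.008),(212,64,.008),(181,232,.008),(213,232,.008)]:print(px2w(c,u+120,v,z).round(4))
print(w2px(c,read_state()["tool_pos"]), w2px(c,read_state()["tool_pos"]+[0,0,.019]), -c["R"].T@c["t"])
a=cv2.cvtColor(c["color"],cv2.COLOR_BGR2GRAY);print(a[190,300:335].tolist())
s=capture("side")
S=lambda u,v,z:px2w(s,330+u*.3,120+v*.3,z)
for p in[(492,150,.008),(672,250,.008),(582,190,.03)]:print(S(p[0]-400,p[1],p[2]))
print(w2px(s,read_state()["tool_pos"]))
E
```

```text
[ 0.4772 -0.3231  0.03  ]
[ 0.478  -0.3099  0.03  ]
[ 0.5674 -0.3303  0.03  ]
[ 0.5684 -0.315   0.03  ]
[ 0.3946 -0.3254  0.008 ]
[ 0.3965 -0.2959  0.008 ]
[ 0.5907 -0.3449  0.008 ]
[ 0.5933 -0.3041  0.008 ]
[315.14763319 230.24778277] [315.27625715 242.57566269] [ 0.45445528 -0.31938644  0.34511645]
[65, 61, 57, 60, 54, 93, 232, 255, 247, 224, 221, 222, 163, 42, 66, 75, 73, 72, 74, 72, 77, 75, 66, 62, 169, 253, 240, 242, 242, 248, 198, 36, 64, 63, 66]
[ 0.64822564 -0.31643932  0.008     ]
[ 0.39660967 -0.31477811  0.008     ]
[ 0.51630748 -0.30905892  0.03      ]
[388.96109577 144.67918595]
```

Call:
{"name": "send_rows", "arguments": {
  "motion": [
    [[1,0,0.14],0],
    [[1,0,0],0],
    [[1,0,0],0],
    [[1,0,0],0],
    [[1,0,0],0]
  ],
  "grip": 40
}}

```text
clock: 16.63
tool_pos: [0.5231, -0.3193, 0.0498]
eef_rot: [65.5, 89.9, 151.9]
contact_force: [-0.0, -0.0, 0.2]
width: 0.0399
```

Call:
{"name": "send_rows", "arguments": {
  "motion": [
    [[1,0,0],0],
    [[0.45,0,0],0],
    [[0.3,0,0],0],
    [[0,0,0],0],
    [[0,0,0],0]
  ]
}}

```text
clock: 17.05
tool_pos: [0.5244, -0.3195, 0.0089]
eef_rot: [-78.3, 89.9, 8.1]
contact_force: [0.0, 0.7, 0.3]
width: 0.0399
```

Call:
{"name": "send_rows", "arguments": {
  "motion": [
    [[0,0,0],0],
    [[0,0,0],0],
    [[0,0,0],0],
    [[0,0,0],0],
    [[0,0,0],0]
  ],
  "grip": 20
}}

```text
clock: 17.47
tool_pos: [0.5241, -0.3199, 0.0089]
eef_rot: [-123.3, 90.0, -36.9]
contact_force: [-0.1, 0.1, 0.1]
width: 0.0201
```

```bash
python3 - <<'E'
from h import *
go([.5235,-.3195,.0085],86.6)
c=capture("wrist");s=capture("side");cv2.imwrite("pics/wa.png",c["color"]);cv2.imwrite("pics/sa.png",s["color"])
E
```

```text
pos [ 0.5241 -0.3199  0.0089] jaw 86.4 t 17.5 F [-0.1  0.1  0.1] w 0.0201 j7 65.0
units x y z [0.01 0.02 0.01]
turn units -0.05
units if turned first [0.01 0.02 0.01]
```

Call:
{"name": "send_rows", "arguments": {
  "motion": [
    [[0,0,0],0],
    [[0,0,0],0],
    [[0,0,0],0],
    [[0,0,0],0],
    [[0,0,0],0]
  ],
  "grip": 12
}}

```text
clock: 17.98
tool_pos: [0.5238, -0.3196, 0.0083]
eef_rot: [167.4, 90.0, -106.2]
contact_force: [-0.0, -0.3, -0.3]
width: 0.0117
```

Call:
{"name": "send_rows", "arguments": {
  "motion": [
    [[0,0,0],0],
    [[0,0,0],0],
    [[0,0,0],0],
    [[0,0,0],0],
    [[0,0,0],0]
  ],
  "grip": 8
}}

```text
clock: 18.4
tool_pos: [0.5238, -0.3196, 0.0084]
eef_rot: [-179.4, 90.0, -93.0]
contact_force: [-0.0, 0.3, 0.8]
width: 0.0077
```

```bash
python3 - <<'E'
from h import *
go([.5235,-.3195,.0085],86.6)
c=capture("wrist");s=capture("side");cv2.imwrite("pics/wb.png",c["color"])
a=cv2.resize(c["color"][150:350,220:420],(400,400),interpolation=cv2.INTER_CUBIC)
b=cv2.resize(cv2.imread("pics/wa.png")[150:350,220:420],(400,400),interpolation=cv2.INTER_CUBIC)
cv2.imwrite("pics/m3.png",np.hstack([b,a]))
E
```

```text
pos [ 0.5238 -0.3196  0.0084] jaw 86.4 t 18.4 F [-0.   0.3  0.8] w 0.0077 j7 65.0
units x y z [-0.01  0.01  0.01]
turn units -0.04
units if turned first [-0.01  0.01  0.01]
```

View pics/m3.png

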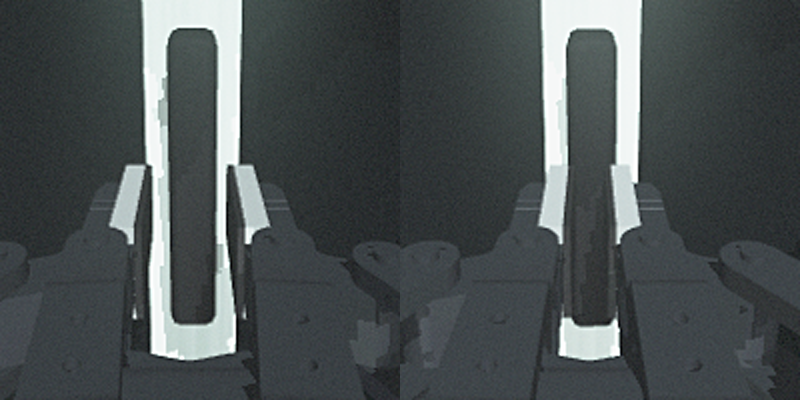

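Call:
{"name": "send_rows", "arguments": {
  "motion": [
    [[0,0,0],0],
    [[0,0,0],0],
    [[0,0,0],0],
    [[0,0,0],0],
    [[0,0,0],0]
  ],
  "grip": 0
}}

```text
clock: 18.92
tool_pos: [0.5238, -0.3197, 0.0084]
eef_rot: [-135.4, 90.0, -49.0]
contact_force: [0.4, 0.3, -0.1]
width: -0.0002
```

Call:
{"name": "send_rows", "arguments": {
  "motion": [
    [[0,0,0],0],
    [[0,0,0],0],
    [[0,0,0],0],
    [[0,0,0],0],
    [[0,0,0],0]
  ]
}}

```text
clock: 19.33
tool_pos: [0.5239, -0.3197, 0.0084]
eef_rot: [-133.1, 90.0, -46.8]
contact_force: [0.4, 0.3, 0.5]
width: 0.0001
```

Call:
{"name": "send_rows", "arguments": {
  "motion": [
    [[-0.2,0,0],0],
    [[-0.4,0,0],0],
    [[-0.6,0,0],0],
    [[-0.6,0,0],0],
    [[0,0,0],0]
  ]
}}

```text
clock: 19.75
tool_pos: [0.5267, -0.32, 0.0578]
eef_rot: [-103.3, 89.6, -16.9]
contact_force: [-0.1, 0.7, -0.0]
width: -0.0
```

```bash
python3 - <<'E'
from h import *
go([.548,-.0195,.18],-2.3)
c=capture("wrist"); b=cv2.imread("pics/wb.png")
g=lambda i:(cv2.cvtColor(i,cv2.COLOR_BGR2GRAY)[:,:]>150)
for i in(b,c["color"]): 
    m=g(i)[:230,250:400]; ys,xs=np.nonzero(m); print(ys.min(),[ (m[r].sum()) for r in(50,100,150,180)])
E
```

```text
pos [ 0.5267 -0.32    0.0578] jaw 86.4 t 19.8 F [-0.1  0.7 -0. ] w -0.0 j7 68.0
units x y z [-4.9  -0.12 12.04]
turn units 17.74
units if turned first [-4.97 12.01  0.36]
1 [np.int64(56), np.int64(53), np.int64(50), np.int64(24)]
24 [np.int64(43), np.int64(41), np.int64(40), np.int64(20)]
```

```bash
python3 - <<'E'
from h import *
P=read_state()["tool_pos"]; out=[]
for n in("side","scene"):
    c=capture(n); p=w2px(c,P); q=w2px(c,P+[0,0,.02]); print(n,p,q)
    x,y=int(p[0])-32,int(p[1])-40
    i=cv2.resize(c["color"][y:y+80,x:x+64],(400,500),interpolation=cv2.INTER_CUBIC); i=cv2.convertScaleAbs(i,alpha=2.2,beta=10)
    for a,col in((p,(0,0,255)),(q,(0,255,0))): cv2.drawMarker(i,(int((a[0]-x)*6.25),int((a[1]-y)*6.25)),col,0,14,1)
    out.append(i)
cv2.imwrite("pics/m4.png",np.hstack(out))
E
```

```text
side [384.84742855 169.20785866] [385.31528985 165.25277998]
scene [242.1192049  170.95637651] [241.40814047 167.27945814]
```

View pics/m4.png

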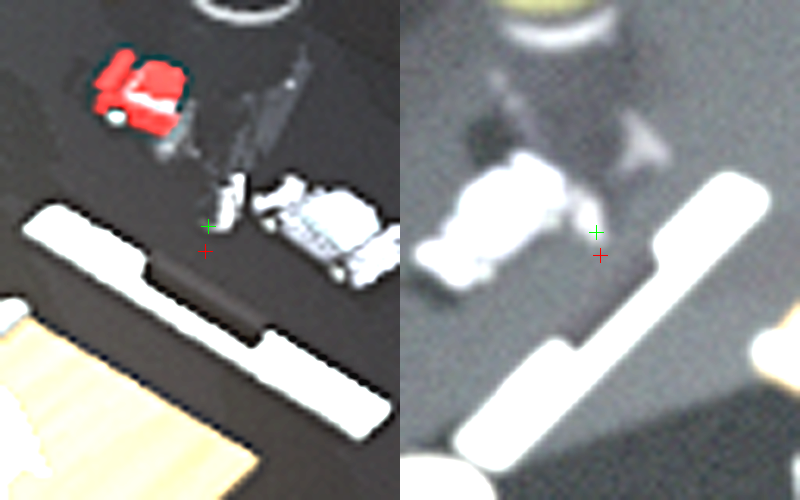

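Call:
{"name": "send_rows", "arguments": {
  "motion": [
    [[0,0,0],0],
    [[0,0,0],0],
    [[0,0,0],0],
    [[0,0,0],0],
    [[0,0,0],0]
  ],
  "grip": 40
}}

```text
clock: 20.32
tool_pos: [0.5237, -0.3195, 0.053]
eef_rot: [64.4, 90.0, 150.8]
contact_force: [-0.5, 0.6, 1.0]
width: 0.0398
```

Call:
{"name": "send_rows", "arguments": {
  "motion": [
    [[0.7,0,0],0],
    [[0.7,0,0],0],
    [[0.4,0,0],0],
    [[0.2,0,0],0],
    [[0,0,0],0]
  ]
}}

```text
clock: 20.73
tool_pos: [0.5231, -0.3194, 0.0022]
eef_rot: [70.4, 89.9, 156.8]
contact_force: [0.7, -1.1, -0.4]
width: 0.0398
```

Call:
{"name": "send_rows", "arguments": {
  "motion": [
    [[0.2,0,0],0],
    [[0.2,0,0],0],
    [[0.2,0,0],0],
    [[0,0,0],0],
    [[0,0,0],0]
  ]
}}

```text
clock: 21.15
tool_pos: [0.5237, -0.3197, -0.0118]
eef_rot: [96.3, 90.0, -177.4]
contact_force: [0.8, 0.0, 0.1]
width: 0.0399
```

Call:
{"name": "send_rows", "arguments": {
  "motion": [
    [[0,0,0],0],
    [[0,0,0],0],
    [[0,0,0],0],
    [[0,0,0],0],
    [[0,0,0],0]
  ],
  "grip": 0
}}

```text
clock: 21.57
tool_pos: [0.5242, -0.3197, -0.0112]
eef_rot: [-109.5, 90.0, -23.2]
contact_force: [-0.6, 0.1, 4.5]
width: 0.0121
```

Call:
{"name": "send_rows", "arguments": {
  "motion": [
    [[0,0,0],0],
    [[0,0,0],0],
    [[0,0,0],0],
    [[0,0,0],0],
    [[0,0,0],0]
  ]
}}

```text
clock: 21.98
tool_pos: [0.5242, -0.3197, -0.0112]
eef_rot: [-110.2, 90.0, -23.9]
contact_force: [-1.0, 0.5, 5.5]
width: 0.0124
```

Call:
{"name": "send_rows", "arguments": {
  "motion": [
    [[-0.3,0,0],0],
    [[-0.5,0,0],0],
    [[-0.7,0,0],0],
    [[-0.8,0,0],0],
    [[-0.8,0,0],0]
  ]
}}

```text
clock: 22.4
tool_pos: [0.5234, -0.3195, 0.067]
eef_rot: [62.6, 90.0, 149.0]
contact_force: [-0.1, 0.0, -1.2]
width: 0.0119
```

Call:
{"name": "send_rows", "arguments": {
  "motion": [
    [[-0.8,0,0],0],
    [[-0.8,0,0],0],
    [[-0.8,0,0],0],
    [[-0.8,0,0],0],
    [[-0.6,0,0],0]
  ]
}}

```text
clock: 22.82
tool_pos: [0.5241, -0.3195, 0.1633]
eef_rot: [-104.4, 89.9, -18.0]
contact_force: [1.2, -0.4, -1.6]
width: 0.013
```

```bash
python3 - <<'E'
from h import *
go([.548,-.0195,.16],-2.3)
E
```

```text
pos [ 0.5241 -0.3195  0.1633] jaw 86.4 t 22.8 F [ 1.2 -0.4 -1.6] w 0.013 j7 75.0
units x y z [ 0.13 -0.2  12.04]
turn units 17.74
units if turned first [ 0.11 12.03  0.48]
```

Call:
{"name": "send_rows", "arguments": {
  "motion": [
    [[-0.3,0,0],1],
    [[-0.3,0,0],1],
    [[-0.2,0,0],1],
    [[0,0,0],1],
    [[0,0,0],1]
  ]
}}

```text
clock: 23.23
tool_pos: [0.5237, -0.3195, 0.1819]
eef_rot: [-79.1, 90.0, -18.0]
contact_force: [0.3, 0.0, -2.3]
width: 0.0117
```

Call:
{"name": "send_rows", "arguments": {
  "motion": [
    [[0,0,0],1],
    [[0,0,0],1],
    [[0,0,0],1],
    [[0,0,0],1],
    [[0,0,0],1]
  ]
}}

```text
clock: 23.65
tool_pos: [0.5234, -0.3192, 0.1814]
eef_rot: [77.4, 90.0, 113.6]
contact_force: [-0.0, 0.6, -1.8]
width: 0.0126
```

Call:
{"name": "send_rows", "arguments": {
  "motion": [
    [[0,0,0],1],
    [[0,0,0],1],
    [[0,0,0],1],
    [[0,0,0],1],
    [[0,0,0],1]
  ]
}}

```text
clock: 24.07
tool_pos: [0.5235, -0.3192, 0.1814]
eef_rot: [89.8, 90.0, 101.0]
contact_force: [0.8, 0.1, -2.1]
width: 0.0121
```

Call:
{"name": "send_rows", "arguments": {
  "motion": [
    [[0,0,0],1],
    [[0,0,0],1],
    [[0,0,0],0.7],
    [[0,0.6,0],0],
    [[0,0.6,0],0]
  ]
}}

```text
clock: 24.48
tool_pos: [0.5243, -0.29, 0.1812]
eef_rot: [-150.2, 90.0, -152.4]
contact_force: [0.5, 0.8, -2.3]
width: 0.0123
```

Call:
{"name": "send_rows", "arguments": {
  "motion": [
    [[0,0.8,0],0],
    [[0,0.8,0],0],
    [[0,0.8,0],0],
    [[0,0.8,0],0],
    [[0,0.8,0],0]
  ]
}}

```text
clock: 24.9
tool_pos: [0.5282, -0.1883, 0.1814]
eef_rot: [92.8, 90.0, 90.7]
contact_force: [0.8, 0.6, -1.8]
width: 0.0122
```

Call:
{"name": "send_rows", "arguments": {
  "motion": [
    [[0,0.8,0],0],
    [[0,0.8,0],0],
    [[0,0.8,0],0],
    [[0,0.8,0],0],
    [[0,0.8,0],0]
  ]
}}

```text
clock: 25.32
tool_pos: [0.5319, -0.0884, 0.1814]
eef_rot: [87.2, 90.0, 85.2]
contact_force: [0.6, -0.3, -2.0]
width: 0.0126
```

Call:
{"name": "send_rows", "arguments": {
  "motion": [
    [[0,0.8,0],0],
    [[0,0.8,0],0],
    [[0,0.8,0],0],
    [[0,0.4,0],0],
    [[0,0,0],0]
  ]
}}

```text
clock: 25.73
tool_pos: [0.535, -0.0162, 0.1816]
eef_rot: [70.4, 89.9, 68.6]
contact_force: [-0.5, 0.5, -1.9]
width: 0.0122
```

```bash
python3 - <<'E'
from h import *
go([.543,-.0195,.085],-2.3)
c=capture("wrist");cv2.imwrite("pics/wc.png",c["color"])
import pickle;pickle.dump(c,open("wc.pkl","wb"))
E
```

```text
pos [ 0.535  -0.0162  0.1816] jaw -1.8 t 25.7 F [-0.5  0.5 -1.9] w 0.0122 j7 -29.0
units x y z [ 3.86 -0.13  0.32]
turn units 0.1
units if turned first [ 3.86 -0.13  0.32]
```

View pics/wc.png

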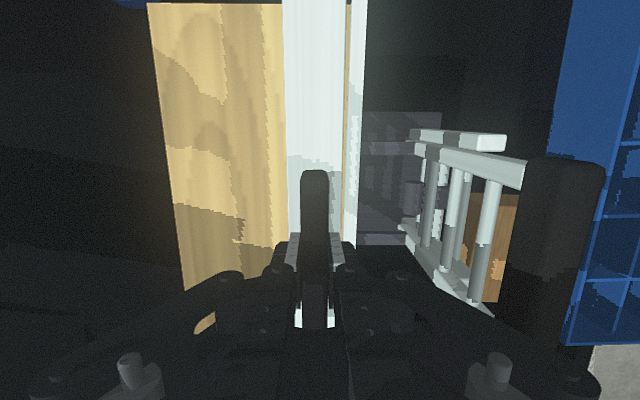

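```bash
python3 - <<'E'
from h import *
import pickle
c=pickle.load(open("wc.pkl","rb"))
for r in(10,60,120,200): print(r,cv2.cvtColor(c["color"],cv2.COLOR_BGR2GRAY)[r,335:372].tolist())
for p in[(148,3,.09),(283,2,.09),(183,290,.09),(350,10,.098),(350,60,.098),(351,120,.098),(351,200,.098)]:print(p,px2w(c,*p).round(4))
E
```

```text
10 [234, 234, 234, 234, 233, 230, 232, 230, 233, 233, 192, 156, 176, 175, 174, 174, 204, 239, 232, 231, 230, 232, 230, 230, 231, 232, 234, 233, 233, 235, 241, 242, 78, 67, 66, 71, 69]
60 [234, 233, 234, 233, 232, 232, 231, 235, 230, 178, 166, 184, 181, 179, 198, 232, 235, 232, 231, 230, 230, 230, 232, 232, 233, 233, 230, 236, 238, 184, 52, 67, 73, 75, 73, 72, 70]
120 [234, 232, 233, 233, 232, 233, 233, 213, 162, 185, 180, 185, 196, 216, 216, 213, 218, 236, 232, 231, 234, 231, 213, 210, 212, 221, 205, 70, 74, 88, 86, 83, 81, 83, 86, 84, 81]
200 [189, 188, 183, 186, 186, 178, 171, 178, 185, 194, 208, 209, 211, 210, 215, 210, 213, 212, 205, 206, 210, 213, 203, 46, 65, 73, 69, 74, 75, 72, 72, 74, 68, 69, 73, 69, 69]
(148, 3, 0.09) [0.4061 0.1462 0.09  ]
(283, 2, 0.09) [0.5146 0.1433 0.09  ]
(183, 290, 0.09) [ 0.3931 -0.1163  0.09  ]
(350, 10, 0.098) [0.5674 0.1333 0.098 ]
(350, 60, 0.098) [0.5674 0.0974 0.098 ]
(351, 120, 0.098) [0.5683 0.0501 0.098 ]
(351, 200, 0.098) [ 0.5684 -0.0216  0.098 ]
```

Call:
{"name": "send_rows", "arguments": {
  "motion": [
    [[0.8,-0.05,0.2],0.04],
    [[0.8,0,0],0],
    [[0.8,0,0],0],
    [[0.6,0,0],0],
    [[0.4,0,0],0]
  ]
}}

```text
clock: 26.2
tool_pos: [0.5388, -0.0239, 0.0943]
eef_rot: [-142.3, 89.8, -144.7]
contact_force: [0.4, -0.0, -2.2]
width: 0.0122
```

Call:
{"name": "send_rows", "arguments": {
  "motion": [
    [[0.3,0,0],0],
    [[0.2,0,0],0],
    [[0,0,0],0],
    [[0,0,0],0],
    [[0,0,0],0]
  ]
}}

```text
clock: 26.62
tool_pos: [0.5405, -0.0213, 0.0841]
eef_rot: [1.4, 89.9, -0.9]
contact_force: [-0.7, 0.2, -0.2]
width: 0.0124
```

Call:
{"name": "send_rows", "arguments": {
  "motion": [
    [[0,0,0.1],0],
    [[0,0,0.05],0],
    [[0,0,0.05],0],
    [[0,0,0],0],
    [[0,0,0],0]
  ]
}}

```text
clock: 27.03
tool_pos: [0.545, -0.0215, 0.0835]
eef_rot: [-4.8, 90.0, -7.1]
contact_force: [0.4, 0.4, -1.3]
width: 0.0123
```

Call:
{"name": "send_rows", "arguments": {
  "motion": [
    [[0.06,0,0.04],0],
    [[0.04,0,0.04],0],
    [[0,0,0.04],0],
    [[0,0,0],0],
    [[0,0,0],0]
  ]
}}

```text
clock: 27.45
tool_pos: [0.5479, -0.0216, 0.0808]
eef_rot: [-143.0, 90.0, -145.3]
contact_force: [-0.1, -0.0, -1.4]
width: 0.0123
```

Call:
{"name": "send_rows", "arguments": {
  "motion": [
    [[0,0,0.04],0],
    [[0,0,0.04],0],
    [[0,0,0],0],
    [[0,0,0],0],
    [[0,0,0],0]
  ]
}}

```text
clock: 27.87
tool_pos: [0.5481, -0.0217, 0.0806]
eef_rot: [-169.4, 89.8, -171.7]
contact_force: [-4.9, 1.2, 0.6]
width: 0.0125
```

Call:
{"name": "send_rows", "arguments": {
  "motion": [
    [[0.05,0,0],0],
    [[0.04,0,0.04],0],
    [[0,0,0],0],
    [[0,0,0],0],
    [[0,0,0],0]
  ]
}}

```text
clock: 28.28
tool_pos: [0.548, -0.0219, 0.0781]
eef_rot: [-167.4, 89.7, -169.7]
contact_force: [-6.3, 0.8, 1.3]
width: 0.0121
```

Call:
{"name": "send_rows", "arguments": {
  "motion": [
    [[0,0,0],0],
    [[0,0,0],0],
    [[0,0,0],0],
    [[0,0,0],0],
    [[0,0,0],0]
  ],
  "grip": 35
}}

```text
clock: 28.7
tool_pos: [0.5518, -0.0217, 0.0789]
eef_rot: [5.5, 89.9, 3.2]
contact_force: [0.6, 0.6, -0.1]
width: 0.0352
```

Call:
{"name": "send_rows", "arguments": {
  "motion": [
    [[-0.6,0,-0.05],0],
    [[-0.8,0,0],0],
    [[-0.8,0,0],0],
    [[-0.8,0,0],0],
    [[-0.8,0,0],0]
  ]
}}

```text
clock: 29.12
tool_pos: [0.5498, -0.0217, 0.1747]
eef_rot: [5.2, 90.0, 2.9]
contact_force: [0.2, -0.2, -0.7]
width: 0.0349
```

Call:
{"name": "send_rows", "arguments": {
  "motion": [
    [[-0.8,-0.6,-0.4],0],
    [[-0.4,-0.8,-0.4],0],
    [[0,-0.8,-0.4],0],
    [[0,0,0],0],
    [[0,0,0],0]
  ]
}}

```text
clock: 29.53
tool_pos: [0.5171, -0.077, 0.2038]
eef_rot: [-63.4, 89.9, -65.9]
contact_force: [0.5, 1.0, 0.7]
width: 0.0351
```

```bash
python3 - <<'E'
from h import *
go([.508,-.426,.10],82)
c=capture("wrist");s=capture("side")
import pickle;pickle.dump((c,s),open("wd.pkl","wb"))
H=np.zeros((600,800,3),np.uint8)
H[:400,:400]=c["color"][:,130:530]
k=cv2.resize(s["color"][140:270,270:410],(400,371),interpolation=cv2.INTER_CUBIC);H[:371,400:]=k
k=cv2.resize(s["color"][260:330,215:305],(257,200),interpolation=cv2.INTER_CUBIC);H[400:,:257]=k
k=cv2.resize(s["color"][130:200,370:460],(257,200),interpolation=cv2.INTER_CUBIC);H[400:,280:537]=k
cv2.imwrite("pics/m5.png",H)
E
```

```text
pos [ 0.5171 -0.077   0.2038] jaw -2.5 t 29.5 F [0.5 1.  0.7] w 0.0351 j7 -22.0
units x y z [  4.17 -13.96   0.24]
turn units -16.9
units if turned first [  4.15  -1.58 -13.88]
```

View pics/m5.png

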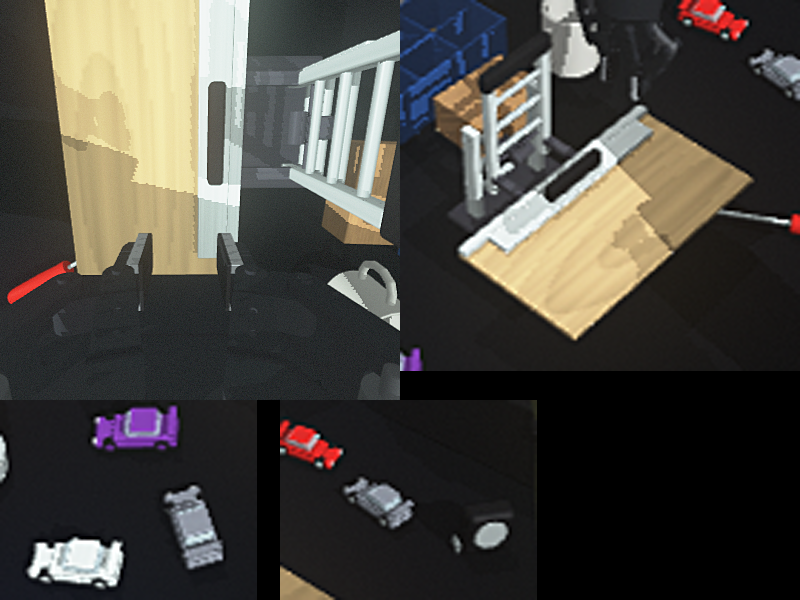

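Call:
{"name": "send_rows", "arguments": {
  "motion": [
    [[0,-0.93,0.17],0],
    [[0,-0.93,0.17],0],
    [[0,-0.93,0.17],0],
    [[0,-0.93,0.17],0],
    [[0,-0.93,0.17],0]
  ],
  "grip": 65
}}

```text
clock: 30.05
tool_pos: [0.535, -0.192, 0.2034]
eef_rot: [61.1, 89.9, 58.9]
contact_force: [0.5, -0.4, 0.4]
width: 0.0648
```

Call:
{"name": "send_rows", "arguments": {
  "motion": [
    [[0,-0.93,0.17],0],
    [[0,-0.93,0.17],0],
    [[0,-0.93,0.17],0],
    [[0,-0.93,0.17],0],
    [[0,-0.93,0.17],0]
  ]
}}

```text
clock: 30.47
tool_pos: [0.5517, -0.3091, 0.2032]
eef_rot: [62.7, 89.9, 60.5]
contact_force: [0.3, -0.3, -0.1]
width: 0.0647
```

Call:
{"name": "send_rows", "arguments": {
  "motion": [
    [[0.4,-0.93,0.17],0],
    [[0.4,-0.93,0.17],0],
    [[0.4,-0.93,0.17],0],
    [[0.4,-0.93,0.17],0],
    [[0.4,-0.93,0.17],0]
  ]
}}

```text
clock: 30.88
tool_pos: [0.5684, -0.4261, 0.1526]
eef_rot: [64.7, 89.9, 62.5]
contact_force: [0.5, -0.8, 0.6]
width: 0.065
```

Call:
{"name": "send_rows", "arguments": {
  "motion": [
    [[0.2,0,0],-1],
    [[0.2,0,0],-1],
    [[0.2,0,0],-1],
    [[0.2,0,0],-1],
    [[0.1,0,0],-1]
  ]
}}

```text
clock: 31.3
tool_pos: [0.5681, -0.4248, 0.1298]
eef_rot: [75.6, 89.9, 98.6]
contact_force: [-0.3, 0.7, -0.1]
width: 0.0648
```

Call:
{"name": "send_rows", "arguments": {
  "motion": [
    [[0,0,0],-1],
    [[0,0,0],-1],
    [[0,0,0],-1],
    [[0,0,0],-1],
    [[0,0,0],-1]
  ]
}}

```text
clock: 31.72
tool_pos: [0.5684, -0.425, 0.1306]
eef_rot: [13.4, 89.9, 61.5]
contact_force: [0.2, -0.0, 0.7]
width: 0.0653
```

Call:
{"name": "send_rows", "arguments": {
  "motion": [
    [[0,0,0],-1],
    [[0,0,0],-1],
    [[0,0,0],-1],
    [[0,0,0],-1],
    [[0,0,0],-1]
  ]
}}

```text
clock: 32.13
tool_pos: [0.5683, -0.4251, 0.1306]
eef_rot: [-12.6, 89.9, 60.4]
contact_force: [0.5, 0.7, -0.1]
width: 0.0651
```

Call:
{"name": "send_rows", "arguments": {
  "motion": [
    [[0,0,0],-1],
    [[0,0,0],-0.7],
    [[0,0,0],0],
    [[0,0,0],0],
    [[0,0,0],0]
  ]
}}

```text
clock: 32.55
tool_pos: [0.5676, -0.4258, 0.1308]
eef_rot: [-13.1, 90.0, 68.0]
contact_force: [-0.5, 0.1, 0.1]
width: 0.0651
```

```bash
cat >>h.py <<'E'
def locate(c,X,thr=None,z=.017,win=55,save=None):
    """bright blob nearest world point X -> centre and yaw(mod 180), sizes on plane z"""
    g=cv2.GaussianBlur(cv2.cvtColor(c["color"],cv2.COLOR_BGR2GRAY),(3,3),0)
    u,v=w2px(c,X).astype(int); x0,y0=max(u-win,0),max(v-win,0)
    sub=g[y0:v+win,x0:u+win]
    t,m=cv2.threshold(sub,thr or 0,255,cv2.THRESH_BINARY+(0 if thr else cv2.THRESH_OTSU))
    m=cv2.morphologyEx(m,cv2.MORPH_CLOSE,np.ones((5,5)))
    n,l,st,ce=cv2.connectedComponentsWithStats(m)
    d=[np.hypot(*(ce[i]-[u-x0,v-y0])) if st[i,4]>60 else 1e9 for i in range(1,n)]
    k=1+int(np.argmin(d)); ys,xs=np.nonzero(l==k)
    P=np.array([px2w(c,a+x0,b+y0,z)[:2] for a,b in zip(xs,ys)])
    (cx,cy),(w,h),a=cv2.minAreaRect((P*1000).astype(np.float32))
    if w<h: a+=90; w,h=h,w
    print("px",(u,v),"thr",t,"bbox",st[k].tolist(),"centre",round(cx/1000,4),round(cy/1000,4),"size",round(w),round(h),"yaw",round((a+90)%180-90,1))
    return cx/1000,cy/1000,a
E
python3 - <<'E'
from h import *
import pickle
c=capture("wrist");cv2.imwrite("pics/we.png",c["color"])
go([.508,-.426,.10],81)
locate(c,[.508,-.426,.017])
_,s=pickle.load(open("wd.pkl","rb"))
s=capture("side")
locate(s,[.508,-.424,.017],win=25);locate(s,[.439,.333,.017],win=22);locate(s,[.5,.443,.017],win=24)
for n,a,b in(("grey2",(280.8,291.5),(287.8,316)),("white",(227,316),(257,312.5))):
    p,q=px2w(s,*a,.017),px2w(s,*b,.017); print(n,p,q,np.degrees(np.arctan2(*(p-q)[[1,0]])))
E
```

```text
pos [ 0.5675 -0.426   0.1309] jaw 81.1 t 32.6 F [-0.8  0.3 -0.9] w 0.0651 j7 83.0
units x y z [ 1.24  2.35 -0.37]
turn units 0.03
units if turned first [ 1.24  2.35 -0.37]
px (np.int64(304), np.int64(129)) thr 158.0 bbox [34, 3, 43, 100, 3752] centre 0.5071 -0.426 size 94 39 yaw -8.5
px (np.int64(403), np.int64(164)) thr 68.0 bbox [14, 18, 25, 18, 222] centre 0.5028 -0.4299 size 98 58 yaw -9.6
px (np.int64(281), np.int64(304)) thr 81.0 bbox [14, 8, 20, 29, 337] centre 0.4388 0.3306 size 96 40 yaw -30.2
px (np.int64(241), np.int64(317)) thr 119.0 bbox [8, 15, 33, 17, 434] centre 0.5033 0.4392 size 94 50 yaw 33.3
grey2 [0.47205929 0.30274703 0.017     ] [0.3971522  0.35127556 0.017     ] -32.93717016525965
white [0.53522455 0.46804352 0.017     ] [0.47552467 0.40209636 0.017     ] 47.846450124662866
```

Call:
{"name": "send_rows", "arguments": {
  "motion": [
    [[0.5,0.8,-0.12],-0.1],
    [[0.5,0.8,-0.12],0],
    [[0.5,0.79,-0.13],0],
    [[0.5,0,0],0],
    [[0,0,0],0]
  ]
}}

```text
clock: 33.07
tool_pos: [0.5037, -0.4271, 0.0785]
eef_rot: [84.1, 89.7, 165.7]
contact_force: [0.5, 0.6, -0.4]
width: 0.0648
```

```bash
python3 - <<'E'
from h import *
go([.507,-.426,-.0135],81.5)
E
```

```text
pos [ 0.5037 -0.4271  0.0785] jaw 81.6 t 33.1 F [ 0.5  0.6 -0.4] w 0.0648 j7 80.0
units x y z [ 3.68 -0.14  0.06]
turn units 0.02
units if turned first [ 3.68 -0.14  0.06]
```

Call:
{"name": "send_rows", "arguments": {
  "motion": [
    [[0.9,-0.05,0.04],0],
    [[0.9,-0.05,0],0],
    [[0.9,0,0],0],
    [[0.6,0,0],0],
    [[0.38,0,0],0]
  ]
}}

```text
clock: 33.48
tool_pos: [0.5097, -0.4255, -0.0123]
eef_rot: [37.7, 89.9, 119.4]
contact_force: [-0.1, -0.0, -0.1]
width: 0.065
```

Call:
{"name": "send_rows", "arguments": {
  "motion": [
    [[0,0,0],0],
    [[0,0,0],0],
    [[0,0,0],0],
    [[0,0,0],0],
    [[0,0,0],0]
  ],
  "grip": 28
}}

```text
clock: 33.9
tool_pos: [0.5101, -0.4266, -0.0096]
eef_rot: [-108.5, 89.9, -26.8]
contact_force: [1.1, 0.6, 1.7]
width: 0.0365
```

Call:
{"name": "send_rows", "arguments": {
  "motion": [
    [[0,0,0],0],
    [[0,0,0],0],
    [[0,0,0],0],
    [[0,0,0],0],
    [[0,0,0],0]
  ]
}}

```text
clock: 34.32
tool_pos: [0.5101, -0.4266, -0.0097]
eef_rot: [-111.5, 89.9, -29.8]
contact_force: [0.2, 0.2, 5.8]
width: 0.0363
```

Call:
{"name": "send_rows", "arguments": {
  "motion": [
    [[-0.3,0,0],0],
    [[-0.5,0,0],0],
    [[-0.8,0,0],0],
    [[-0.8,0,0],0],
    [[-0.8,0,0],0]
  ]
}}

```text
clock: 34.73
tool_pos: [0.5089, -0.426, 0.0705]
eef_rot: [60.4, 90.0, 142.1]
contact_force: [-0.2, -0.8, -1.1]
width: 0.0363
```

Call:
{"name": "send_rows", "arguments": {
  "motion": [
    [[-0.8,0,0],0],
    [[-0.8,0,0],0],
    [[-0.8,0,0],0],
    [[-0.8,0,0],0],
    [[-0.6,0,0],0]
  ]
}}

```text
clock: 35.15
tool_pos: [0.5095, -0.4261, 0.1667]
eef_rot: [-110.3, 89.9, -28.7]
contact_force: [1.4, -1.0, -1.1]
width: 0.0364
```

```bash
python3 - <<'E'
from h import *
go([.487,-.117,.17],-92.3)
E
```

```text
pos [ 0.5095 -0.4261  0.1667] jaw 81.7 t 35.1 F [ 1.4 -1.  -1.1] w 0.0364 j7 84.0
units x y z [-0.14  2.68 12.11]
turn units -1.2
units if turned first [-0.14  1.4  12.32]
```

Call:
{"name": "send_rows", "arguments": {
  "motion": [
    [[0,0,0],1],
    [[0,0,0],1],
    [[0,0,0],1],
    [[0,0,0],1],
    [[0,0,0],1]
  ]
}}

```text
clock: 35.57
tool_pos: [0.5088, -0.426, 0.1645]
eef_rot: [95.8, 90.0, 152.2]
contact_force: [-0.4, 0.3, -1.5]
width: 0.0364
```

Call:
{"name": "send_rows", "arguments": {
  "motion": [
    [[0,0,0],1],
    [[0,0,0],1],
    [[0,0,0],1],
    [[0,0,0],1],
    [[0,0,0],1]
  ]
}}

```text
clock: 35.98
tool_pos: [0.5089, -0.4258, 0.1645]
eef_rot: [97.0, 90.0, 128.5]
contact_force: [0.1, -1.1, -1.0]
width: 0.0361
```

Call:
{"name": "send_rows", "arguments": {
  "motion": [
    [[0,0,0],1],
    [[0,0,0],1],
    [[0,0,0],1],
    [[0,0,0],1],
    [[0,0,0],1]
  ]
}}

```text
clock: 36.4
tool_pos: [0.509, -0.4258, 0.1645]
eef_rot: [106.6, 90.0, 113.0]
contact_force: [-0.0, -0.5, -1.2]
width: 0.0362
```

Call:
{"name": "send_rows", "arguments": {
  "motion": [
    [[0,0,0],1],
    [[0,0,0],1],
    [[0,0,0],1],
    [[0,0,0],1],
    [[0,0,0],1]
  ]
}}

```text
clock: 36.82
tool_pos: [0.509, -0.4256, 0.1644]
eef_rot: [119.0, 90.0, 100.5]
contact_force: [-0.1, 0.4, -0.9]
width: 0.0363
```

Call:
{"name": "send_rows", "arguments": {
  "motion": [
    [[0,0,0],1],
    [[0,0,0],1],
    [[0,0,0],1],
    [[0,0,0],1],
    [[0,0,0],1]
  ]
}}

```text
clock: 37.23
tool_pos: [0.5091, -0.4255, 0.1644]
eef_rot: [134.9, 89.9, 91.4]
contact_force: [-0.4, -0.2, 0.7]
width: 0.0362
```

Call:
{"name": "send_rows", "arguments": {
  "motion": [
    [[0,0,0],1],
    [[0,0,0],1],
    [[0,0,0],1],
    [[0,0,0],1],
    [[0,0,0],1]
  ]
}}

```text
clock: 37.65
tool_pos: [0.5091, -0.4254, 0.1644]
eef_rot: [154.2, 89.9, 85.7]
contact_force: [0.8, -1.0, -1.7]
width: 0.0366
```

Call:
{"name": "send_rows", "arguments": {
  "motion": [
    [[0,0,0],1],
    [[0,0,0],1],
    [[0,0,0],1],
    [[0,0,0],1],
    [[0,0,0],0.8]
  ]
}}

```text
clock: 38.07
tool_pos: [0.5093, -0.4253, 0.1644]
eef_rot: [172.2, 89.9, 79.7]
contact_force: [-0.3, 0.7, -1.0]
width: 0.0368
```

Call:
{"name": "send_rows", "arguments": {
  "motion": [
    [[0,-0.2,-0.8],0],
    [[0,-0.2,-0.8],0],
    [[0,-0.2,-0.8],0],
    [[0,-0.2,-0.8],0],
    [[0,-0.2,-0.8],0]
  ]
}}

```text
clock: 38.48
tool_pos: [0.488, -0.3235, 0.1645]
eef_rot: [166.4, 89.9, 74.1]
contact_force: [0.1, 0.9, -1.1]
width: 0.036
```

Call:
{"name": "send_rows", "arguments": {
  "motion": [
    [[0,-0.2,-0.8],0],
    [[0,-0.2,-0.8],0],
    [[0,-0.2,-0.8],0],
    [[0,-0.2,-0.8],0],
    [[0,-0.2,-0.8],0]
  ]
}}

```text
clock: 38.9
tool_pos: [0.467, -0.2227, 0.1645]
eef_rot: [159.4, 89.9, 67.1]
contact_force: [0.0, -0.2, -1.5]
width: 0.0358
```

Call:
{"name": "send_rows", "arguments": {
  "motion": [
    [[0,0,-0.8],0],
    [[0,0,-0.8],0],
    [[0,0,-0.8],0],
    [[0,0,-0.8],0],
    [[0,0,-0.8],0]
  ]
}}

```text
clock: 39.32
tool_pos: [0.4713, -0.1228, 0.1645]
eef_rot: [161.5, 89.9, 69.2]
contact_force: [0.1, 0.5, -0.4]
width: 0.0365
```

Call:
{"name": "send_rows", "arguments": {
  "motion": [
    [[0,0,-0.3],0],
    [[0,0,0],0],
    [[0,0,0],0],
    [[0,0,0],0],
    [[0,0,0],0]
  ]
}}

```text
clock: 39.73
tool_pos: [0.4715, -0.1186, 0.1642]
eef_rot: [10.9, 89.9, -81.6]
contact_force: [0.3, -0.4, -1.9]
width: 0.0366
```

```bash
python3 - <<'E'
from h import *
go([.470,-.118,.085],-92.2)
c=capture("wrist");cv2.imwrite("pics/wf.png",c["color"])
g=cv2.cvtColor(c["color"],cv2.COLOR_BGR2GRAY)
print(w2px(c,[.5485,-.0215,.12]),w2px(c,[.533,-.118,.098]),w2px(c,[.5635,-.02,.098]),w2px(c,[.395,-.178,.09]))
E
```

```text
pos [ 0.4715 -0.1186  0.1642] jaw -92.5 t 39.7 F [ 0.3 -0.4 -1.9] w 0.0366 j7 -85.0
units x y z [ 3.17 -0.06 -0.02]
turn units -0.05
units if turned first [ 3.17 -0.06 -0.02]
[174.76715179 112.01330648] [309.82112817 127.19692317] [182.8138884   92.78707678] [379.13925883 271.68600869]
```

Call:
{"name": "send_rows", "arguments": {
  "motion": [
    [[0.8,0,0],0],
    [[0.8,0,0],0],
    [[0.7,0,0],0],
    [[0.5,0,0],0],
    [[0.3,0,0],0]
  ]
}}

```text
clock: 40.2
tool_pos: [0.4709, -0.1177, 0.0852]
eef_rot: [-85.7, 89.9, -178.1]
contact_force: [-0.4, 0.4, -1.4]
width: 0.0362
```

Call:
{"name": "send_rows", "arguments": {
  "motion": [
    [[0.1,0,0],0],
    [[0,0.1,0],0],
    [[0,0.1,0],0],
    [[0,0,0],0],
    [[0,0,0],0]
  ]
}}

```text
clock: 40.62
tool_pos: [0.4776, -0.1173, 0.0848]
eef_rot: [81.5, 89.9, -10.8]
contact_force: [-0.6, -0.7, -1.4]
width: 0.0366
```

Call:
{"name": "send_rows", "arguments": {
  "motion": [
    [[0,0.05,0],0],
    [[0,0.05,0],0],
    [[0,0,0],0],
    [[0,0,0],0],
    [[0,0,0],0]
  ]
}}

```text
clock: 41.03
tool_pos: [0.4791, -0.1172, 0.0841]
eef_rot: [-30.4, 90.0, -122.8]
contact_force: [-0.0, -1.2, -1.3]
width: 0.0364
```

Call:
{"name": "send_rows", "arguments": {
  "motion": [
    [[0.06,0.02,0],0],
    [[0.06,0.02,0],0],
    [[0,0.02,0],0],
    [[0,0,0],0],
    [[0,0,0],0]
  ]
}}

```text
clock: 41.45
tool_pos: [0.4806, -0.1172, 0.081]
eef_rot: [-66.4, 90.0, -158.7]
contact_force: [0.8, 1.1, -0.9]
width: 0.0364
```

Call:
{"name": "send_rows", "arguments": {
  "motion": [
    [[0,0.03,0],0],
    [[0,0.03,0],0],
    [[0,0,0],0],
    [[0,0,0],0],
    [[0,0,0],0]
  ]
}}

```text
clock: 41.87
tool_pos: [0.4808, -0.1173, 0.081]
eef_rot: [-88.4, 89.9, 179.3]
contact_force: [-4.3, -0.5, 0.5]
width: 0.0365
```

Call:
{"name": "send_rows", "arguments": {
  "motion": [
    [[0,0.03,0],0],
    [[0,0.03,0],0],
    [[0,0,0],0],
    [[0,0,0],0],
    [[0,0,0],0]
  ]
}}

```text
clock: 42.28
tool_pos: [0.4808, -0.1174, 0.0808]
eef_rot: [-89.9, 89.7, 177.8]
contact_force: [-6.6, -0.9, 1.1]
width: 0.0362
```

Call:
{"name": "send_rows", "arguments": {
  "motion": [
    [[0.05,-0.03,0],0],
    [[0.02,-0.02,0],0],
    [[0,0,0],0],
    [[0,0,0],0],
    [[0,0,0],0]
  ]
}}

```text
clock: 42.7
tool_pos: [0.4809, -0.1174, 0.0793]
eef_rot: [-87.7, 89.8, 179.9]
contact_force: [-5.2, 0.3, 3.0]
width: 0.0364
```

Call:
{"name": "send_rows", "arguments": {
  "motion": [
    [[0,0,0],0],
    [[0,0,0],0],
    [[0,0,0],0],
    [[0,0,0],0],
    [[0,0,0],0]
  ],
  "grip": 60
}}

```text
clock: 43.12
tool_pos: [0.4834, -0.1173, 0.0795]
eef_rot: [85.8, 89.9, -6.5]
contact_force: [0.1, -0.4, 0.3]
width: 0.0601
```

Call:
{"name": "send_rows", "arguments": {
  "motion": [
    [[-0.4,0,0],0],
    [[-0.6,0,0],0],
    [[-0.8,0,0],0],
    [[-0.8,0,0],0],
    [[-0.8,0,0],0]
  ]
}}

```text
clock: 43.53
tool_pos: [0.4825, -0.1173, 0.1659]
eef_rot: [80.8, 90.0, -11.5]
contact_force: [-0.0, -0.2, -0.1]
width: 0.0602
```

Call:
{"name": "send_rows", "arguments": {
  "motion": [
    [[-0.8,0,0],0],
    [[-0.8,0,0],0],
    [[-0.8,0,0],0],
    [[-0.4,0,0],0],
    [[0,0,0],0]
  ]
}}

```text
clock: 43.95
tool_pos: [0.4841, -0.1177, 0.2373]
eef_rot: [82.6, 89.7, -9.7]
contact_force: [-0.7, 0.4, 0.2]
width: 0.06
```

```bash
python3 - <<'E'
from h import *
go([.44,.333,.2],57)
c=capture("wrist");cv2.imwrite("pics/wg.png",c["color"])
s=capture("side");n=capture("scene")
for X in([.439,.333,.017],[.503,.441,.017]):
    locate(s,X,win=24);locate(n,X,win=20)
E
```

```text
pos [ 0.4841 -0.1177  0.2373] jaw -92.3 t 44.0 F [-0.7  0.4  0.2] w 0.06 j7 -85.0
units x y z [  1.46  -2.51 -17.94]
turn units 6.13
units if turned first [  1.41 -11.31 -14.16]
px (np.int64(281), np.int64(304)) thr 81.0 bbox [16, 10, 20, 29, 337] centre 0.4388 0.3306 size 96 40 yaw -30.2
px (np.int64(411), np.int64(231)) thr 121.0 bbox [7, 10, 28, 22, 290] centre 0.4371 0.3311 size 108 45 yaw -28.8
px (np.int64(241), np.int64(316)) thr 121.0 bbox [8, 16, 33, 17, 433] centre 0.5033 0.4392 size 94 50 yaw 33.3
px (np.int64(435), np.int64(258)) thr 144.0 bbox [12, 6, 19, 30, 394] centre 0.4998 0.4424 size 110 49 yaw 31.6
```

Call:
{"name": "send_rows", "arguments": {
  "motion": [
    [[0,-0.08,-1],0],
    [[0,-0.08,-1],0],
    [[0,-0.08,-1],0],
    [[0,-0.08,-1],0],
    [[0,-0.07,-1],0]
  ],
  "grip": 65
}}

```text
clock: 44.52
tool_pos: [0.4766, 0.009, 0.2332]
eef_rot: [-81.0, 89.8, -173.3]
contact_force: [0.1, 0.2, -0.1]
width: 0.0648
```

Call:
{"name": "send_rows", "arguments": {
  "motion": [
    [[0,0,-1],0],
    [[0,0,-1],0],
    [[0,0,-1],0],
    [[0,0,-1],0],
    [[0,0,-1],0]
  ]
}}

```text
clock: 44.93
tool_pos: [0.4818, 0.1338, 0.2332]
eef_rot: [-65.4, 89.8, -157.7]
contact_force: [-0.4, 0.2, 0.4]
width: 0.065
```

Call:
{"name": "send_rows", "arguments": {
  "motion": [
    [[0,0,-1],0],
    [[0,0,-1],0],
    [[0,0,-1],0],
    [[0,0,-1],0],
    [[0,0,-1],0]
  ]
}}

```text
clock: 45.35
tool_pos: [0.4869, 0.2585, 0.233]
eef_rot: [-53.6, 89.8, -145.9]
contact_force: [0.3, -0.4, -0.3]
width: 0.0649
```

Call:
{"name": "send_rows", "arguments": {
  "motion": [
    [[0,0,-1],0],
    [[0,0,-0.75],0],
    [[0,0,0],-1],
    [[0,0,0],-1],
    [[0,0,0],-1]
  ]
}}

```text
clock: 45.77
tool_pos: [0.4886, 0.3015, 0.2327]
eef_rot: [-65.1, 89.8, -142.1]
contact_force: [-0.0, -0.4, 0.0]
width: 0.0651
```

Call:
{"name": "send_rows", "arguments": {
  "motion": [
    [[0.4,0,0],-1],
    [[0.4,0,0],-1],
    [[0.4,0,0],-1],
    [[0.4,0,0],-1],
    [[0.4,0,0],-1]
  ]
}}

```text
clock: 46.18
tool_pos: [0.4887, 0.3009, 0.1825]
eef_rot: [-95.4, 89.8, -147.5]
contact_force: [-0.3, -0.2, -0.3]
width: 0.065
```

Call:
{"name": "send_rows", "arguments": {
  "motion": [
    [[0.4,0,0],-1],
    [[0.4,0,0],-1],
    [[0.4,0,0],-1],
    [[0.4,0,0],-1],
    [[0.4,0,0],-1]
  ]
}}

```text
clock: 46.6
tool_pos: [0.4886, 0.3009, 0.1325]
eef_rot: [-123.2, 89.8, -150.2]
contact_force: [-0.4, 0.2, -0.7]
width: 0.065
```

Call:
{"name": "send_rows", "arguments": {
  "motion": [
    [[0.3,0,0],-1],
    [[0,0,0],-1],
    [[0,0,0],-1],
    [[0,0,0],-1],
    [[0,0,0],-1]
  ]
}}

```text
clock: 47.02
tool_pos: [0.4887, 0.3008, 0.1254]
eef_rot: [-147.7, 89.8, -149.7]
contact_force: [0.2, -1.2, -0.2]
width: 0.0654
```

Call:
{"name": "send_rows", "arguments": {
  "motion": [
    [[0,0,0],-1],
    [[0,0,0],-1],
    [[0,0,0],-1],
    [[0,0,0],-1],
    [[0,0,0],-1]
  ]
}}

```text
clock: 47.43
tool_pos: [0.4887, 0.3008, 0.1255]
eef_rot: [-173.6, 89.8, -150.7]
contact_force: [0.5, -0.7, -0.7]
width: 0.0652
```

Call:
{"name": "send_rows", "arguments": {
  "motion": [
    [[0,0,0],-1],
    [[0,0,0],-1],
    [[0,0,0],-1],
    [[0,0,0],-1],
    [[0,0,0],-1]
  ]
}}

```text
clock: 47.85
tool_pos: [0.4887, 0.3008, 0.1255]
eef_rot: [159.5, 89.8, -152.5]
contact_force: [-0.2, -0.3, 0.1]
width: 0.0653
```

Call:
{"name": "send_rows", "arguments": {
  "motion": [
    [[0,0,0],-1],
    [[0,0,0],-1],
    [[0,0,0],-0.4],
    [[0,0,0],0],
    [[0,0,0],0]
  ]
}}

```text
clock: 48.27
tool_pos: [0.489, 0.301, 0.1258]
eef_rot: [145.7, 89.9, -154.7]
contact_force: [-0.1, 0.2, -0.7]
width: 0.065
```

```bash
python3 - <<'E'
from h import *
c=capture("wrist");cv2.imwrite("pics/wh.png",c["color"])
x,y,a=locate(c,[.438,.331,.017])
locate(c,[.502,.441,.017])
a=(a+90)%180-90
go([x,y,.08],a+90)
E
```

```text
px (np.int64(315), np.int64(129)) thr 110.0 bbox [35, 7, 44, 100, 3731] centre 0.4412 0.3306 size 92 40 yaw -30.5
px (np.int64(448), np.int64(128)) thr 150.0 bbox [5, 15, 101, 80, 3974] centre 0.5025 0.4414 size 94 43 yaw 32.9
pos [0.4891 0.3011 0.126 ] jaw 59.6 t 48.3 F [ 0.3 -1.3 -0.4] w 0.0648 j7 -14.0
units x y z [1.84 2.25 0.05]
turn units 0.01
units if turned first [1.84 2.25 0.05]
```

```bash
cat >>h.py <<'E'
def profile(c,x,y,yawdeg,thr):
    a=np.radians(yawdeg);u=np.array([np.cos(a),np.sin(a)]);n=np.array([-u[1],u[0]])
    g=cv2.cvtColor(c["color"],cv2.COLOR_BGR2GRAY)
    for s in range(-44,45,8):
        w=0
        for k in np.arange(-28,29,1.):
            p=w2px(c,[*(np.array([x,y])+u*s/1000+n*k/1000),.017]).round().astype(int); w+=bool(0<=p[1]<400 and 0<=p[0]<640 and g[p[1],p[0]]>thr)
        print(s,w,end=" | ")
    print()
E
python3 - <<'E'
from h import *
c=capture("wrist")
profile(c,.4412,.3306,-30.5,110);profile(c,.5025,.4414,32.9,150)
profile(dict(color=cv2.imread("pics/we.png"),mtx=c["mtx"],R=c["R"],t=c["t"]),.4412,.3306,-30.5,158)
E
```

```text
-44 41 | -36 37 | -28 34 | -20 38 | -12 36 | -4 36 | 4 37 | 12 38 | 20 36 | 28 24 | 36 38 | 44 35 | 
-44 38 | -36 41 | -28 36 | -20 40 | -12 40 | -4 39 | 4 40 | 12 41 | 20 39 | 28 28 | 36 33 | 44 33 | 
-44 37 | -36 36 | -28 35 | -20 37 | -12 37 | -4 36 | 4 36 | 12 37 | 20 35 | 28 25 | 36 37 | 44 0 |
```

Call:
{"name": "send_rows", "arguments": {
  "motion": [
    [[0.5,0.75,0.02],0],
    [[0.5,0.75,0.02],0],
    [[0.4,0.75,0.01],0],
    [[0.4,0,0],0],
    [[0,0,0],0]
  ]
}}

```text
clock: 48.78
tool_pos: [0.4401, 0.3306, 0.0803]
eef_rot: [167.8, 89.8, -132.4]
contact_force: [-0.0, 0.3, -1.5]
width: 0.0653
```

```bash
python3 - <<'E'
from h import *
go([.4412,.3306,-.0105],59.5)
E
```

```text
pos [0.4401 0.3306 0.0803] jaw 59.8 t 48.8 F [-0.   0.3 -1.5] w 0.0653 j7 -25.0
units x y z [ 3.63 -0.04  0.03]
turn units 0.06
units if turned first [ 3.63 -0.04  0.03]
```

Call:
{"name": "send_rows", "arguments": {
  "motion": [
    [[0.9,-0.02,0.02],0],
    [[0.9,0,0],0],
    [[0.9,0,0],0],
    [[0.55,0,0],0],
    [[0.35,0,0],0]
  ]
}}

```text
clock: 49.2
tool_pos: [0.4433, 0.3296, -0.0096]
eef_rot: [-148.5, 89.9, -88.9]
contact_force: [-0.7, 0.1, -0.5]
width: 0.0652
```

Call:
{"name": "send_rows", "arguments": {
  "motion": [
    [[0,0,0],0],
    [[0,0,0],0],
    [[0,0,0],0],
    [[0,0,0],0],
    [[0,0,0],0]
  ],
  "grip": 28
}}

```text
clock: 49.62
tool_pos: [0.4432, 0.3316, -0.0071]
eef_rot: [-22.6, 89.9, 37.0]
contact_force: [0.8, -0.0, 4.3]
width: 0.0324
```

Call:
{"name": "send_rows", "arguments": {
  "motion": [
    [[0,0,0],0],
    [[0,0,0],0],
    [[0,0,0],0],
    [[0,0,0],0],
    [[0,0,0],0]
  ]
}}

```text
clock: 50.03
tool_pos: [0.4431, 0.3316, -0.0071]
eef_rot: [-32.5, 89.9, 27.2]
contact_force: [0.1, -1.0, 7.0]
width: 0.0324
```

Call:
{"name": "send_rows", "arguments": {
  "motion": [
    [[-0.3,0,0],0],
    [[-0.5,0,0],0],
    [[-0.8,0,0],0],
    [[-0.8,0,0],0],
    [[-0.8,0,0],0]
  ]
}}

```text
clock: 50.45
tool_pos: [0.442, 0.3309, 0.0735]
eef_rot: [131.0, 90.0, -169.3]
contact_force: [0.5, -0.0, -1.7]
width: 0.0326
```

Call:
{"name": "send_rows", "arguments": {
  "motion": [
    [[-0.8,0,0],0],
    [[-0.8,0,0],0],
    [[-0.8,0,0],0],
    [[-0.8,0,0],0],
    [[-0.6,0,0],0]
  ]
}}

```text
clock: 50.87
tool_pos: [0.4422, 0.3314, 0.1694]
eef_rot: [-6.8, 89.9, 52.9]
contact_force: [0.5, 0.2, -2.4]
width: 0.0324
```

```bash
python3 - <<'E'
from h import *
go([.470,-.018,.17],-92.3)
E
```

```text
pos [0.4422 0.3314 0.1694] jaw 59.7 t 50.9 F [ 0.5  0.2 -2.4] w 0.0324 j7 -18.0
units x y z [ -0.04  -8.01 -11.51]
turn units -5.6
units if turned first [ -0.05  -1.67 -13.92]
```

Call:
{"name": "send_rows", "arguments": {
  "motion": [
    [[0,0,0],1],
    [[0,0,0],1],
    [[0,0,0],1],
    [[0,0,0],1],
    [[0,0,0],1]
  ]
}}

```text
clock: 51.28
tool_pos: [0.4419, 0.3309, 0.1678]
eef_rot: [89.8, 90.0, 124.3]
contact_force: [-0.6, 0.5, -1.2]
width: 0.0324
```

Call:
{"name": "send_rows", "arguments": {
  "motion": [
    [[0,0,0],1],
    [[0,0,0],1],
    [[0,0,0],1],
    [[0,0,0],1],
    [[0,0,0],1]
  ]
}}

```text
clock: 51.7
tool_pos: [0.4417, 0.3311, 0.1677]
eef_rot: [127.9, 90.0, 137.4]
contact_force: [-0.5, -1.1, -1.1]
width: 0.0326
```

Call:
{"name": "send_rows", "arguments": {
  "motion": [
    [[0,0,0],1],
    [[0,0,0],1],
    [[0,0,0],1],
    [[0,0,0],1],
    [[0,0,0],1]
  ]
}}

```text
clock: 52.12
tool_pos: [0.4417, 0.3312, 0.1677]
eef_rot: [148.4, 89.9, 132.9]
contact_force: [0.2, 0.6, -1.6]
width: 0.0327
```

Call:
{"name": "send_rows", "arguments": {
  "motion": [
    [[0,0,0],1],
    [[0,0,0],1],
    [[0,0,0],1],
    [[0,0,0],1],
    [[0,0,0],1]
  ]
}}

```text
clock: 52.53
tool_pos: [0.4415, 0.3313, 0.1676]
eef_rot: [175.6, 89.9, 135.0]
contact_force: [-0.6, -0.4, -1.0]
width: 0.0323
```

Call:
{"name": "send_rows", "arguments": {
  "motion": [
    [[0,0,0],1],
    [[0,0,0],1],
    [[0,0,0],1],
    [[0,0,0],1],
    [[0,0,0],1]
  ]
}}

```text
clock: 52.95
tool_pos: [0.4414, 0.3314, 0.1676]
eef_rot: [-160.2, 89.9, 134.3]
contact_force: [-0.2, 1.7, -1.8]
width: 0.0326
```

Call:
{"name": "send_rows", "arguments": {
  "motion": [
    [[0,0,0],1],
    [[0,0,0],1],
    [[0,0,0],1],
    [[0,0,0],1],
    [[0,0,0],1]
  ]
}}

```text
clock: 53.37
tool_pos: [0.4414, 0.3316, 0.1675]
eef_rot: [-135.1, 89.9, 134.3]
contact_force: [0.8, 0.5, -0.8]
width: 0.0324
```

Call:
{"name": "send_rows", "arguments": {
  "motion": [
    [[0,0,0],0.4],
    [[0,0,0],0],
    [[0,0.18,0.8],0],
    [[0,0.18,0.8],0],
    [[0,0.18,0.8],0]
  ]
}}

```text
clock: 53.78
tool_pos: [0.453, 0.2704, 0.1671]
eef_rot: [-143.9, 90.0, 124.0]
contact_force: [-0.4, -0.0, -2.2]
width: 0.0325
```

Call:
{"name": "send_rows", "arguments": {
  "motion": [
    [[0,0.18,0.8],0],
    [[0,0.18,0.8],0],
    [[0,0.18,0.8],0],
    [[0,0.18,0.8],0],
    [[0,0.18,0.8],0]
  ]
}}

```text
clock: 54.2
tool_pos: [0.4717, 0.1691, 0.1672]
eef_rot: [-171.8, 90.0, 96.0]
contact_force: [-0.6, 0.3, -1.6]
width: 0.0325
```

Call:
{"name": "send_rows", "arguments": {
  "motion": [
    [[0,0.18,0.8],0],
    [[0,0.2,0.8],0],
    [[0,0,0.8],0],
    [[0,0,0.8],0],
    [[0,0,0.8],0]
  ]
}}

```text
clock: 54.62
tool_pos: [0.4771, 0.0688, 0.1672]
eef_rot: [-179.2, 90.0, 88.6]
contact_force: [0.9, -0.4, -1.1]
width: 0.0325
```

Call:
{"name": "send_rows", "arguments": {
  "motion": [
    [[0,0,0.8],0],
    [[0,0,0.8],0],
    [[0,0,0.8],0],
    [[0,0,0.3],0],
    [[0,0,0],0]
  ]
}}

```text
clock: 55.03
tool_pos: [0.4743, -0.0, 0.1671]
eef_rot: [-6.5, 90.0, -99.0]
contact_force: [0.2, -0.1, -1.0]
width: 0.0326
```

```bash
python3 - <<'E'
from h import *
go([.474,-.018,.087],-92.3)
c=capture("wrist");cv2.imwrite("pics/wi.png",c["color"])
E
```

```text
pos [ 0.4743 -0.      0.1671] jaw -92.5 t 55.0 F [ 0.2 -0.1 -1. ] w 0.0326 j7 -102.0
units x y z [3.2  0.02 0.72]
turn units -0.03
units if turned first [3.2  0.02 0.72]
```

Call:
{"name": "send_rows", "arguments": {
  "motion": [
    [[0.7,0,0.4],0],
    [[0.8,0,0.3],0],
    [[0.7,0,0],0],
    [[0.5,0,0],0],
    [[0.3,0,0],0]
  ]
}}

```text
clock: 55.5
tool_pos: [0.4736, -0.0133, 0.0906]
eef_rot: [-135.3, 89.9, 132.6]
contact_force: [0.4, 0.4, -0.6]
width: 0.0327
```

Call:
{"name": "send_rows", "arguments": {
  "motion": [
    [[0.1,0,0],0],
    [[0,0.1,0],0],
    [[0,0.1,0],0],
    [[0,0.05,0],0],
    [[0,0,0],0]
  ]
}}

```text
clock: 55.92
tool_pos: [0.4814, -0.0155, 0.09]
eef_rot: [95.9, 89.9, 3.6]
contact_force: [0.2, -0.7, -1.8]
width: 0.0324
```

Call:
{"name": "send_rows", "arguments": {
  "motion": [
    [[0.08,0.04,0],0],
    [[0,0.04,0],0],
    [[0,0.04,0],0],
    [[0,0,0],0],
    [[0,0,0],0]
  ]
}}

```text
clock: 56.33
tool_pos: [0.4831, -0.0159, 0.0874]
eef_rot: [68.2, 90.0, -24.1]
contact_force: [-0.3, -0.7, -1.6]
width: 0.0324
```

Call:
{"name": "send_rows", "arguments": {
  "motion": [
    [[0,0.04,0],0],
    [[0,0.04,0],0],
    [[0,0,0],0],
    [[0,0,0],0],
    [[0,0,0],0]
  ]
}}

```text
clock: 56.75
tool_pos: [0.485, -0.0159, 0.0873]
eef_rot: [-47.0, 90.0, -139.3]
contact_force: [0.4, 0.6, -1.2]
width: 0.0324
```

Call:
{"name": "send_rows", "arguments": {
  "motion": [
    [[0.1,0.03,0],0],
    [[0,0.03,0],0],
    [[0,0.0,0],0],
    [[0,0,0],0],
    [[0,0,0],0]
  ]
}}

```text
clock: 57.17
tool_pos: [0.4863, -0.016, 0.0847]
eef_rot: [-78.1, 90.0, -170.4]
contact_force: [-1.2, -0.3, -1.2]
width: 0.0329
```

Call:
{"name": "send_rows", "arguments": {
  "motion": [
    [[0,0.04,0],0],
    [[0,0.02,0],0],
    [[0,0,0],0],
    [[0,0,0],0],
    [[0,0,0],0]
  ]
}}

```text
clock: 57.58
tool_pos: [0.4863, -0.016, 0.0846]
eef_rot: [-83.6, 89.8, -175.9]
contact_force: [-5.3, -0.1, -0.5]
width: 0.0325
```

Call:
{"name": "send_rows", "arguments": {
  "motion": [
    [[0.06,0,0],0],
    [[0,0,0],0],
    [[0,0,0],0],
    [[0,0,0],0],
    [[0,0,0],0]
  ]
}}

```text
clock: 58.0
tool_pos: [0.4863, -0.0161, 0.0831]
eef_rot: [-82.1, 89.8, -174.4]
contact_force: [-5.3, 0.3, -0.5]
width: 0.0324
```

Call:
{"name": "send_rows", "arguments": {
  "motion": [
    [[0.06,-0.03,0],0],
    [[0,0,0],0],
    [[0,0,0],0],
    [[0,0,0],0],
    [[0,0,0],0]
  ]
}}

```text
clock: 58.42
tool_pos: [0.4862, -0.0161, 0.0819]
eef_rot: [-78.0, 89.9, -170.3]
contact_force: [-5.4, 1.3, 3.1]
width: 0.0323
```

Call:
{"name": "send_rows", "arguments": {
  "motion": [
    [[0.06,0,0],0],
    [[0,0,0],0],
    [[0,0,0],0],
    [[0,0,0],0],
    [[0,0,0],0]
  ]
}}

```text
clock: 58.83
tool_pos: [0.4862, -0.0162, 0.0814]
eef_rot: [-68.8, 89.9, -161.1]
contact_force: [-7.3, 0.2, 15.0]
width: 0.0324
```

Call:
{"name": "send_rows", "arguments": {
  "motion": [
    [[-0.08,-0.03,0],0],
    [[0,0,0],0],
    [[0,0,0],0],
    [[0,0,0],0],
    [[0,0,0],0]
  ]
}}

```text
clock: 59.25
tool_pos: [0.4863, -0.0161, 0.0821]
eef_rot: [-71.2, 90.0, -163.5]
contact_force: [-4.3, -0.6, -0.1]
width: 0.0322
```

Call:
{"name": "send_rows", "arguments": {
  "motion": [
    [[0,0,0],0],
    [[0,0,0],0],
    [[0,0,0],0],
    [[0,0,0],0],
    [[0,0,0],0]
  ],
  "grip": 60
}}

```text
clock: 59.67
tool_pos: [0.4875, -0.0159, 0.0825]
eef_rot: [94.9, 89.9, 2.6]
contact_force: [0.1, 0.7, -0.4]
width: 0.06
```

Call:
{"name": "send_rows", "arguments": {
  "motion": [
    [[-0.4,0,0],0],
    [[-0.6,0,0],0],
    [[-0.8,0,0],0],
    [[-0.8,0,0],0],
    [[-0.8,0,0],0]
  ]
}}

```text
clock: 60.08
tool_pos: [0.4867, -0.0159, 0.1683]
eef_rot: [92.1, 90.0, -0.2]
contact_force: [-0.5, -0.9, -0.3]
width: 0.0598
```

Call:
{"name": "send_rows", "arguments": {
  "motion": [
    [[-0.8,0,0],0],
    [[-0.8,0,0],0],
    [[-0.8,-0.2,-0.8],0],
    [[0,-0.2,-1],0],
    [[0,-0.2,-1],0]
  ]
}}

```text
clock: 60.5
tool_pos: [0.4756, 0.055, 0.2288]
eef_rot: [99.7, 89.8, 7.3]
contact_force: [-0.1, -0.4, -0.7]
width: 0.0602
```

Call:
{"name": "send_rows", "arguments": {
  "motion": [
    [[0,-0.2,-1],0],
    [[0,-0.2,-1],0],
    [[0,-0.2,-1],0],
    [[0,-0.2,-1],0],
    [[0,-0.2,-1],0]
  ],
  "grip": 65
}}

```text
clock: 60.92
tool_pos: [0.4544, 0.1818, 0.2275]
eef_rot: [110.1, 90.0, 17.8]
contact_force: [-0.1, -1.1, 0.7]
width: 0.065
```

Call:
{"name": "send_rows", "arguments": {
  "motion": [
    [[0,-0.2,-1],0],
    [[0,-0.2,-1],0],
    [[0,0,-1],0],
    [[0,0,-1],0],
    [[0,0,-1],0]
  ]
}}

```text
clock: 61.33
tool_pos: [0.4495, 0.3071, 0.2274]
eef_rot: [112.0, 90.0, 19.7]
contact_force: [0.8, 0.8, 0.2]
width: 0.0653
```

Call:
{"name": "send_rows", "arguments": {
  "motion": [
    [[0,0,-1],0],
    [[0,0,-1],0],
    [[0,0,-1],0],
    [[0,0,-1],0],
    [[0.5,0,0],-1]
  ]
}}

```text
clock: 61.75
tool_pos: [0.4533, 0.4143, 0.2167]
eef_rot: [155.3, 89.4, 68.4]
contact_force: [-0.7, 1.8, 0.7]
width: 0.0647
```

Call:
{"name": "send_rows", "arguments": {
  "motion": [
    [[0.6,0,0],-1],
    [[0.6,0,0],-1],
    [[0.6,0,0],-1],
    [[0.6,0,0],-1],
    [[0.6,0,0],-1]
  ]
}}

```text
clock: 62.17
tool_pos: [0.4537, 0.4058, 0.1391]
eef_rot: [111.1, 90.0, 49.1]
contact_force: [0.3, 0.4, 0.6]
width: 0.065
```

Call:
{"name": "send_rows", "arguments": {
  "motion": [
    [[0.5,0,0],-1],
    [[0,0,0],0],
    [[0,0,0],0],
    [[0,0,0],0],
    [[0,0,0],0]
  ]
}}

```text
clock: 62.58
tool_pos: [0.4542, 0.4064, 0.1284]
eef_rot: [97.7, 89.9, 40.3]
contact_force: [0.5, -0.3, -0.1]
width: 0.0653
```

```bash
python3 - <<'E'
from h import *
c=capture("wrist");cv2.imwrite("pics/wj.png",c["color"])
x,y,a=locate(c,[.5025,.4414,.017],win=65)
a=(a+90)%180-90
profile(c,x,y,a,150)
go([x,y,.08],a+90)
s=capture("side");locate(s,[.503,.441,.017],win=24)
E
```

```text
px (np.int64(310), np.int64(128)) thr 173.0 bbox [0, 0, 49, 85, 3696] centre 0.4981 0.4851 size 76 45 yaw 32.3
-44 0 | -36 42 | -28 43 | -20 40 | -12 41 | -4 42 | 4 42 | 12 42 | 20 41 | 28 40 | 36 35 | 44 33 | 
pos [0.4542 0.4063 0.1284] jaw -57.4 t 62.6 F [ 1.  -0.7 -0. ] w 0.0649 j7 -115.0
units x y z [ 1.94  3.17 -1.71]
turn units 0.06
units if turned first [ 1.94  3.16 -1.72]
px (np.int64(241), np.int64(316)) thr 119.0 bbox [0, 27, 29, 18, 419] centre 0.501 0.487 size 87 53 yaw 35.3
```

```bash
python3 - <<'E'
from h import *
c=capture("wrist")
x,y,a=locate(c,[.498,.487,.017],win=75)
a=(a+90)%180-90
profile(c,x,y,a,150)
go([x,y,.08],a+90)
s=capture("side")
for X in([.50,.487,.017],):locate(s,X,win=30)
n=capture("scene");locate(n,[.50,.487,.017],win=22)
for X in([.366,.46,.017],[.574,.281,.017]):locate(s,X,win=26,thr=60)
E
```

```text
px (np.int64(267), np.int64(105)) thr 177.0 bbox [54, 11, 48, 106, 4372] centre 0.5058 0.4901 size 92 44 yaw 32.5
-44 43 | -36 39 | -28 40 | -20 41 | -12 42 | -4 42 | 4 42 | 12 41 | 20 38 | 28 30 | 36 41 | 44 36 | 
pos [0.454  0.4061 0.1281] jaw -57.4 t 62.7 F [ 0.4 -0.1 -0. ] w 0.0649 j7 -115.0
units x y z [ 1.93  3.55 -1.71]
turn units 0.02
units if turned first [ 1.93  3.55 -1.72]
px (np.int64(230), np.int64(327)) thr 123.0 bbox [12, 22, 34, 18, 454] centre 0.5043 0.488 size 93 53 yaw 33.6
px (np.int64(449), np.int64(264)) thr 141.0 bbox [14, 9, 19, 30, 406] centre 0.5025 0.491 size 108 50 yaw 29.6
px (np.int64(269), np.int64(348)) thr 60.0 bbox [0, 15, 40, 37, 541] centre 0.3665 0.4871 size 122 50 yaw 85.3
px (np.int64(262), np.int64(269)) thr 60.0 bbox [25, 19, 16, 15, 163] centre 0.5604 0.2666 size 51 49 yaw -43.5
```

```bash
python3 - <<'E'
from h import *
s=capture("side");n=capture("scene")
for z in(.05,.1,.15,.2): print(z,px2w(s,187,313,z).round(3),px2w(n,474,287,z).round(3),px2w(s,265,385,z).round(3),px2w(n,510,207,z).round(3))
E
```

```text
0.05 [0.614 0.547 0.05 ] [0.564 0.576 0.05 ] [0.289 0.552 0.05 ] [0.189 0.604 0.05 ]
0.1 [0.582 0.559 0.1  ] [0.596 0.568 0.1  ] [0.27  0.564 0.1  ] [0.239 0.595 0.1  ]
0.15 [0.551 0.572 0.15 ] [0.629 0.561 0.15 ] [0.252 0.577 0.15 ] [0.288 0.586 0.15 ]
0.2 [0.52  0.585 0.2  ] [0.662 0.554 0.2  ] [0.233 0.589 0.2  ] [0.338 0.578 0.2  ]
```

Call:
{"name": "send_rows", "arguments": {
  "motion": [
    [[0.3,0.9,-0.43],0],
    [[0.3,0.9,-0.43],0],
    [[0.3,0.9,-0.43],0],
    [[0.3,0.85,-0.42],0],
    [[0.3,0,0],0]
  ],
  "grip": 58
}}

```text
clock: 63.35
tool_pos: [0.5067, 0.4947, 0.0895]
eef_rot: [123.9, 89.6, 66.6]
contact_force: [-0.4, 0.4, 0.2]
width: 0.0576
```

Call:
{"name": "send_rows", "arguments": {
  "motion": [
    [[0,0,0],0],
    [[0,0,0],0],
    [[0,0,0],0],
    [[0,0,0],0],
    [[0,0,0],0]
  ]
}}

```text
clock: 63.77
tool_pos: [0.5054, 0.4892, 0.0906]
eef_rot: [69.4, 90.0, 12.0]
contact_force: [0.1, -0.7, 0.2]
width: 0.058
```

```bash
python3 - <<'E'
from h import *
c=capture("wrist");cv2.imwrite("pics/wk.png",c["color"])
go([.5055,.4895,-.0115],-57.3)
locate(capture("side"),[.50,.487,.017],win=30)
E
```

```text
pos [0.5054 0.4893 0.0906] jaw -57.3 t 63.8 F [-0.3  0.1 -1.3] w 0.0579 j7 -114.0
units x y z [ 4.08  0.01 -0.01]
turn units -0.01
units if turned first [ 4.08  0.01 -0.01]
px (np.int64(230), np.int64(327)) thr 123.0 bbox [12, 17, 34, 23, 464] centre 0.5072 0.4825 size 93 62 yaw 30.6
```

Call:
{"name": "send_rows", "arguments": {
  "motion": [
    [[0.9,0,0],0],
    [[0.9,0,0],0],
    [[0.9,0,0],0],
    [[0.7,0,0],0],
    [[0.4,0,0],0]
  ]
}}

```text
clock: 64.28
tool_pos: [0.5042, 0.4883, -0.0073]
eef_rot: [-73.0, 89.8, -130.3]
contact_force: [-0.1, -0.3, 0.6]
width: 0.0578
```

Call:
{"name": "send_rows", "arguments": {
  "motion": [
    [[0.3,0,0],0],
    [[0,0,0],0],
    [[0,0,0],0],
    [[0,0,0],0],
    [[0,0,0],0]
  ]
}}

```text
clock: 64.7
tool_pos: [0.506, 0.4904, -0.0113]
eef_rot: [104.0, 89.9, 46.6]
contact_force: [0.3, -0.4, 0.2]
width: 0.0582
```

Call:
{"name": "send_rows", "arguments": {
  "motion": [
    [[0,0,0],0],
    [[0,0,0],0],
    [[0,0,0],0],
    [[0,0,0],0],
    [[0,0,0],0]
  ],
  "grip": 28
}}

```text
clock: 65.12
tool_pos: [0.5058, 0.4901, -0.0113]
eef_rot: [99.3, 89.9, 41.9]
contact_force: [-0.4, -0.7, 6.3]
width: 0.037
```

Call:
{"name": "send_rows", "arguments": {
  "motion": [
    [[0,0,0],0],
    [[0,0,0],0],
    [[0,0,0],0],
    [[0,0,0],0],
    [[0,0,0],0]
  ]
}}

```text
clock: 65.53
tool_pos: [0.5057, 0.4902, -0.0113]
eef_rot: [101.3, 89.9, 44.0]
contact_force: [-1.1, -1.1, 5.2]
width: 0.0373
```

Call:
{"name": "send_rows", "arguments": {
  "motion": [
    [[-0.3,0,0],0],
    [[-0.5,0,0],0],
    [[-0.8,0,0],0],
    [[-0.8,0,0],0],
    [[-0.8,0,0],0]
  ]
}}

```text
clock: 65.95
tool_pos: [0.5053, 0.4896, 0.069]
eef_rot: [101.9, 90.0, 44.6]
contact_force: [0.8, -1.2, -1.0]
width: 0.0372
```

Call:
{"name": "send_rows", "arguments": {
  "motion": [
    [[-0.8,0,0],0],
    [[-0.8,0,0],0],
    [[-0.8,0,0],0],
    [[-0.8,0,0],0],
    [[-0.7,0,0],0]
  ]
}}

```text
clock: 66.37
tool_pos: [0.5054, 0.4898, 0.1674]
eef_rot: [105.2, 89.9, 47.9]
contact_force: [0.6, -0.1, -1.6]
width: 0.0375
```

```bash
python3 - <<'E'
from h import *
go([.474,.082,.17],-92.3)
E
```

```text
pos [0.5054 0.4898 0.1674] jaw -57.3 t 66.4 F [ 0.6 -0.1 -1.6] w 0.0375 j7 -113.0
units x y z [-0.13 -9.87 13.05]
turn units 7.0
units if turned first [-0.11 -0.6  16.35]
```

Call:
{"name": "send_rows", "arguments": {
  "motion": [
    [[0,0,0],-1],
    [[0,0,0],-1],
    [[0,0,0],-1],
    [[0,0,0],-1],
    [[0,0,0],-1]
  ]
}}

```text
clock: 66.78
tool_pos: [0.5053, 0.4894, 0.1659]
eef_rot: [43.8, 90.0, 11.7]
contact_force: [-0.1, -0.4, -1.3]
width: 0.0372
```

Call:
{"name": "send_rows", "arguments": {
  "motion": [
    [[0,0,0],-1],
    [[0,0,0],-1],
    [[0,0,0],-1],
    [[0,0,0],-1],
    [[0,0,0],-1]
  ]
}}

```text
clock: 67.2
tool_pos: [0.5054, 0.4894, 0.1658]
eef_rot: [5.0, 90.0, -2.1]
contact_force: [-0.6, 0.1, -1.0]
width: 0.0371
```

Call:
{"name": "send_rows", "arguments": {
  "motion": [
    [[0,0,0],-1],
    [[0,0,0],-1],
    [[0,0,0],-1],
    [[0,0,0],-1],
    [[0,0,0],-1]
  ]
}}

```text
clock: 67.62
tool_pos: [0.5055, 0.4893, 0.1658]
eef_rot: [-32.9, 89.9, -15.0]
contact_force: [-0.1, -0.1, -1.4]
width: 0.0376
```

Call:
{"name": "send_rows", "arguments": {
  "motion": [
    [[0,0,0],-1],
    [[0,0,0],-1],
    [[0,0,0],-1],
    [[0,0,0],-1],
    [[0,0,0],-1]
  ]
}}

```text
clock: 68.03
tool_pos: [0.5056, 0.4892, 0.1658]
eef_rot: [-60.8, 89.9, -17.9]
contact_force: [-0.3, -0.6, -0.9]
width: 0.0375
```

Call:
{"name": "send_rows", "arguments": {
  "motion": [
    [[0,0,0],-1],
    [[0,0,0],-1],
    [[0,0,0],-1],
    [[0,0,0],-1],
    [[0,0,0],-1]
  ]
}}

```text
clock: 68.45
tool_pos: [0.5056, 0.4892, 0.1658]
eef_rot: [-87.8, 89.9, -19.9]
contact_force: [0.1, -0.2, -1.7]
width: 0.0373
```

Call:
{"name": "send_rows", "arguments": {
  "motion": [
    [[0,0,0],-1],
    [[0,0,0],-1],
    [[0,0,0],-1],
    [[0,0,0],-1],
    [[0,0,0],0]
  ]
}}

```text
clock: 68.87
tool_pos: [0.5057, 0.4891, 0.1654]
eef_rot: [-113.6, 89.9, -25.8]
contact_force: [-0.1, -0.5, -1.5]
width: 0.0372
```

Call:
{"name": "send_rows", "arguments": {
  "motion": [
    [[0,0.1,-0.8],0],
    [[0,0.1,-0.8],0],
    [[0,0.1,-0.8],0],
    [[0,0.1,-0.8],0],
    [[0,0,-0.8],0]
  ]
}}

```text
clock: 69.28
tool_pos: [0.4908, 0.389, 0.1655]
eef_rot: [-129.0, 89.9, -41.4]
contact_force: [0.2, -0.9, -1.4]
width: 0.0376
```

Call:
{"name": "send_rows", "arguments": {
  "motion": [
    [[0,0,-0.8],0],
    [[0,0,-0.8],0],
    [[0,0,-0.8],0],
    [[0,0,-0.8],0],
    [[0,0,-0.8],0]
  ]
}}

```text
clock: 69.7
tool_pos: [0.4874, 0.2889, 0.1655]
eef_rot: [-114.2, 89.9, -26.7]
contact_force: [0.5, 0.6, -1.2]
width: 0.0373
```

Call:
{"name": "send_rows", "arguments": {
  "motion": [
    [[0,0,-0.8],0],
    [[0,0,-0.8],0],
    [[0,0,-0.8],0],
    [[0,0,-0.8],0],
    [[0,0,-0.8],0]
  ]
}}

```text
clock: 70.12
tool_pos: [0.4834, 0.189, 0.1655]
eef_rot: [-119.6, 89.9, -32.1]
contact_force: [0.5, 0.3, -2.3]
width: 0.0377
```

Call:
{"name": "send_rows", "arguments": {
  "motion": [
    [[0,0,-0.8],0],
    [[0,0,-0.8],0],
    [[0,0,-0.8],0],
    [[0,0,-0.8],0],
    [[0,0,-0.8],0]
  ]
}}

```text
clock: 70.53
tool_pos: [0.4793, 0.089, 0.1655]
eef_rot: [-125.6, 89.9, -38.1]
contact_force: [0.4, 0.4, -1.7]
width: 0.037
```

Call:
{"name": "send_rows", "arguments": {
  "motion": [
    [[0,0,-0.3],0],
    [[0,0,0],0],
    [[0,0,0],0],
    [[0,0,0],0],
    [[0,0,0],0]
  ]
}}

```text
clock: 70.95
tool_pos: [0.479, 0.0847, 0.1652]
eef_rot: [-32.1, 89.9, 55.7]
contact_force: [0.2, 0.2, -0.9]
width: 0.0373
```

```bash
python3 - <<'E'
from h import *
go([.479,.082,.083],87.6)
c=capture("wrist");cv2.imwrite("pics/wl.png",c["color"])
E
```

```text
pos [0.479  0.0847 0.1652] jaw 87.8 t 71.0 F [ 0.2  0.2 -0.9] w 0.0373 j7 25.0
units x y z [ 3.29 -0.   -0.11]
turn units 0.04
units if turned first [ 3.29 -0.   -0.11]
```

Call:
{"name": "send_rows", "arguments": {
  "motion": [
    [[0.7,0,-0.05],0.05],
    [[0.8,0,0],0],
    [[0.7,0,0],0],
    [[0.5,0,0],0],
    [[0.35,0,0],0]
  ]
}}

```text
clock: 71.42
tool_pos: [0.4783, 0.0824, 0.0874]
eef_rot: [87.8, 89.9, 175.3]
contact_force: [-0.7, -0.1, -0.8]
width: 0.0369
```

Call:
{"name": "send_rows", "arguments": {
  "motion": [
    [[0.2,0,0],0],
    [[0,-0.1,0],0],
    [[0,-0.1,0],0],
    [[0,-0.1,0],0],
    [[0,0,0],0]
  ]
}}

```text
clock: 71.83
tool_pos: [0.4876, 0.0815, 0.0843]
eef_rot: [-69.2, 89.9, 18.2]
contact_force: [-0.4, -0.3, -0.6]
width: 0.037
```

Call:
{"name": "send_rows", "arguments": {
  "motion": [
    [[0.04,-0.04,0],0],
    [[0.04,-0.04,0],0],
    [[0,-0.04,0],0],
    [[0,0,0],0],
    [[0,0,0],0]
  ]
}}

```text
clock: 72.25
tool_pos: [0.4892, 0.0811, 0.0816]
eef_rot: [-138.4, 90.0, -51.0]
contact_force: [0.5, 0.1, -0.9]
width: 0.0375
```

Call:
{"name": "send_rows", "arguments": {
  "motion": [
    [[0,-0.03,0],0],
    [[0,-0.03,0],0],
    [[0,0,0],0],
    [[0,0,0],0],
    [[0,0,0],0]
  ]
}}

```text
clock: 72.67
tool_pos: [0.4907, 0.0811, 0.0816]
eef_rot: [175.0, 90.0, -97.6]
contact_force: [0.3, 0.2, -1.2]
width: 0.0373
```

Call:
{"name": "send_rows", "arguments": {
  "motion": [
    [[0,-0.03,0],0],
    [[0,-0.03,0],0],
    [[0,0,0],0],
    [[0,0,0],0],
    [[0,0,0],0]
  ]
}}

```text
clock: 73.08
tool_pos: [0.4913, 0.081, 0.0814]
eef_rot: [106.2, 89.9, -166.3]
contact_force: [-4.2, -0.5, -0.5]
width: 0.0369
```

Call:
{"name": "send_rows", "arguments": {
  "motion": [
    [[0,-0.03,0],0],
    [[0,-0.03,0],0],
    [[0,0,0],0],
    [[0,0,0],0],
    [[0,0,0],0]
  ]
}}

```text
clock: 73.5
tool_pos: [0.4913, 0.0808, 0.0813]
eef_rot: [105.0, 89.8, -167.5]
contact_force: [-7.1, 0.7, 0.6]
width: 0.0371
```

Contact at the expected x. Now set down gradually.

Call:
{"name": "send_rows", "arguments": {
  "motion": [
    [[0.06,0.03,0],0],
    [[0,0,0],0],
    [[0,0,0],0],
    [[0,0,0],0],
    [[0,0,0],0]
  ]
}}

```text
clock: 73.92
tool_pos: [0.4913, 0.0808, 0.0798]
eef_rot: [106.4, 89.8, -166.1]
contact_force: [-6.0, 0.6, 0.2]
width: 0.0374
```

Call:
{"name": "send_rows", "arguments": {
  "motion": [
    [[0.05,0.02,0],0],
    [[0,0,0],0],
    [[0,0,0],0],
    [[0,0,0],0],
    [[0,0,0],0]
  ]
}}

```text
clock: 74.33
tool_pos: [0.4913, 0.0809, 0.0787]
eef_rot: [108.6, 89.9, -163.9]
contact_force: [-5.5, 1.6, 1.6]
width: 0.0372
```

Call:
{"name": "send_rows", "arguments": {
  "motion": [
    [[0,0,0],0],
    [[0,0,0],0],
    [[0,0,0],0],
    [[0,0,0],0],
    [[0,0,0],0]
  ],
  "grip": 60
}}

```text
clock: 74.75
tool_pos: [0.4932, 0.081, 0.079]
eef_rot: [-79.9, 89.9, 7.5]
contact_force: [0.0, -0.6, -0.0]
width: 0.0598
```

Call:
{"name": "send_rows", "arguments": {
  "motion": [
    [[-0.4,0,0],0],
    [[-0.6,0,0],0],
    [[-0.8,0,0],0],
    [[-0.8,0,0],0],
    [[-0.8,0,0],0]
  ]
}}

```text
clock: 75.17
tool_pos: [0.4925, 0.081, 0.1647]
eef_rot: [-65.4, 90.0, 22.0]
contact_force: [-0.2, -0.5, -1.3]
width: 0.0602
```

Call:
{"name": "send_rows", "arguments": {
  "motion": [
    [[-0.9,0,0],0],
    [[-0.9,0,0],0],
    [[-0.9,0,-0.8],0],
    [[-0.9,0,-0.8],0],
    [[-0.9,0,-0.8],0]
  ]
}}

```text
clock: 75.58
tool_pos: [0.4896, 0.0205, 0.2775]
eef_rot: [-122.4, 90.0, -34.9]
contact_force: [0.0, -0.0, -0.0]
width: 0.0597
```

Call:
{"name": "send_rows", "arguments": {
  "motion": [
    [[-0.9,0,-0.8],0],
    [[-0.4,-0.3,-0.8],0],
    [[0,-0.3,0],0],
    [[0,0,0],0],
    [[0,0,0],0]
  ]
}}

```text
clock: 76.0
tool_pos: [0.5027, -0.0189, 0.3084]
eef_rot: [46.8, 89.9, 134.2]
contact_force: [0.5, 0.0, 0.0]
width: 0.0601
```

```bash
python3 - <<'E'
from h import *
go([.633,-.019,.3],-2.2)
c=capture("wrist");cv2.imwrite("pics/wm.png",c["color"])
s=capture("side");cv2.imwrite("pics/sm.png",s["color"])
for y,x in((-.117,.482),(-.016,.487),(.081,.491)):
    print(w2px(c,[x,y,.107]).round(),w2px(s,[x,y,.107]).round())
H=np.zeros((600,800,3),np.uint8)
H[:375,:600]=cv2.resize(c["color"],(600,375))
k=cv2.resize(s["color"][150:270,270:410],(350,300)[:2],interpolation=cv2.INTER_CUBIC);H[300:,450:]=k
cv2.imwrite("pics/m6.png",H)
E
```

```text
pos [ 0.5027 -0.0189  0.3084] jaw 87.5 t 76.0 F [0.5 0.  0. ] w 0.0601 j7 50.0
units x y z [ 0.33 -5.21  0.23]
turn units 17.93
units if turned first [0.34 0.2  5.21]
[239. 161.] [362. 195.]
[316. 161.] [342. 211.]
[390. 161.] [322. 228.]
```

View pics/m6.png

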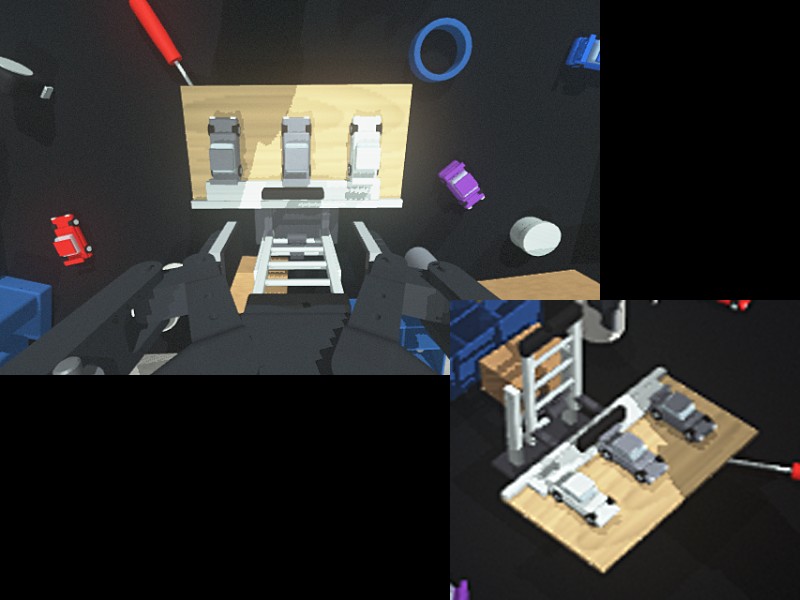

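Call:
{"name": "send_rows", "arguments": {
  "motion": [
    [[0,0,0],1],
    [[0,0,0],1],
    [[0,0,0],1],
    [[0,0,0],1],
    [[0,0,0],1]
  ]
}}

```text
clock: 76.52
tool_pos: [0.5022, -0.0183, 0.3083]
eef_rot: [110.1, 89.9, 172.4]
contact_force: [0.3, 0.6, 0.5]
width: 0.0596
```

Call:
{"name": "send_rows", "arguments": {
  "motion": [
    [[0,0,0],1],
    [[0,0,0],1],
    [[0,0,0],1],
    [[0,0,0],1],
    [[0,0,0],1]
  ]
}}

```text
clock: 76.93
tool_pos: [0.5021, -0.0183, 0.3083]
eef_rot: [136.7, 89.9, 174.0]
contact_force: [0.6, 0.4, -0.0]
width: 0.0602
```

Call:
{"name": "send_rows", "arguments": {
  "motion": [
    [[0,0,0],1],
    [[0,0,0],1],
    [[0,0,0],1],
    [[0,0,0],1],
    [[0,0,0],1]
  ]
}}

```text
clock: 77.35
tool_pos: [0.5021, -0.0182, 0.3083]
eef_rot: [160.3, 89.9, 172.7]
contact_force: [0.1, -0.1, -0.6]
width: 0.0603
```

Call:
{"name": "send_rows", "arguments": {
  "motion": [
    [[0,0,0],1],
    [[0,0,0],1],
    [[0,0,0],0.9],
    [[0,0.1,0.6],0],
    [[0,0.1,0.7],0]
  ]
}}

```text
clock: 77.77
tool_pos: [0.5344, -0.0146, 0.3085]
eef_rot: [-152.4, 89.9, -154.3]
contact_force: [0.3, -0.3, -0.7]
width: 0.0598
```

Call:
{"name": "send_rows", "arguments": {
  "motion": [
    [[0,0,0.8],0],
    [[0,0,0.8],0],
    [[0,0,0.8],0],
    [[0,0,0.8],0],
    [[0,0,0.7],0]
  ]
}}

```text
clock: 78.18
tool_pos: [0.6335, -0.0177, 0.3079]
eef_rot: [169.4, 89.9, 167.5]
contact_force: [-0.7, -1.1, -0.1]
width: 0.06
```

Call:
{"name": "send_rows", "arguments": {
  "motion": [
    [[0,0,0],0],
    [[0,0,0],0],
    [[0,0,0],0],
    [[0,0,0],0],
    [[0,0,0],0]
  ]
}}

```text
clock: 78.6
tool_pos: [0.6322, -0.0191, 0.3091]
eef_rot: [-125.9, 90.0, -127.9]
contact_force: [-0.2, -0.4, 0.4]
width: 0.0601
```

```bash
python3 - <<'E'
from h import *
go([.6332,-.019,.211],-2.2)
E
```

```text
pos [ 0.6322 -0.0191  0.3091] jaw -2.0 t 78.6 F [-0.2 -0.4  0.4] w 0.0601 j7 -23.0
units x y z [3.92 0.01 0.04]
turn units 0.03
units if turned first [3.92 0.01 0.04]
```

Call:
{"name": "send_rows", "arguments": {
  "motion": [
    [[0.9,0,0.04],0],
    [[0.9,0,0],0],
    [[0.9,0,0],0],
    [[0.7,0,0],0],
    [[0.5,0,0],0]
  ]
}}

```text
clock: 79.02
tool_pos: [0.6325, -0.0197, 0.2097]
eef_rot: [-164.4, 89.9, -166.5]
contact_force: [-0.8, -0.1, -0.5]
width: 0.0599
```

Call:
{"name": "send_rows", "arguments": {
  "motion": [
    [[0,0,0],0],
    [[0,0,0],0],
    [[0,0,0],0],
    [[0,0,0],0],
    [[0,0,0],0]
  ]
}}

```text
clock: 79.43
tool_pos: [0.6347, -0.0192, 0.2126]
eef_rot: [3.6, 89.9, 1.6]
contact_force: [-0.3, 0.1, -0.3]
width: 0.06
```

Call:
{"name": "send_rows", "arguments": {
  "motion": [
    [[0,0,0],0],
    [[0,0,0],0],
    [[0,0,0],0],
    [[0,0,0],0],
    [[0,0,0],0]
  ],
  "grip": 0
}}

```text
clock: 79.85
tool_pos: [0.6331, -0.0193, 0.2117]
eef_rot: [-163.8, 89.9, -165.8]
contact_force: [-3.3, 0.4, 4.1]
width: 0.014
```

Call:
{"name": "send_rows", "arguments": {
  "motion": [
    [[0,0,0],0],
    [[0,0,0],0],
    [[0,0,0],0],
    [[0,0,0],0],
    [[0,0,0],0]
  ]
}}

```text
clock: 80.27
tool_pos: [0.6332, -0.0193, 0.2116]
eef_rot: [-163.6, 89.9, -165.7]
contact_force: [-4.8, -0.3, 5.8]
width: 0.0148
```

Call:
{"name": "send_rows", "arguments": {
  "motion": [
    [[-0.06,0,0],0],
    [[-0.1,0,0],0],
    [[-0.13,0,0],0],
    [[-0.13,0,0],0],
    [[-0.13,0,0],0]
  ]
}}

```text
clock: 80.68
tool_pos: [0.6331, -0.0193, 0.2239]
eef_rot: [-179.5, 89.8, 178.4]
contact_force: [0.7, 1.6, -12.6]
width: 0.0142
```

Call:
{"name": "send_rows", "arguments": {
  "motion": [
    [[-0.13,0,0],0],
    [[-0.13,0,0],0],
    [[-0.13,0,0],0],
    [[-0.13,0,0],0],
    [[-0.13,0,0],0]
  ]
}}

```text
clock: 81.1
tool_pos: [0.6332, -0.0193, 0.2413]
eef_rot: [-170.4, 89.9, -172.5]
contact_force: [-2.8, 1.0, -14.9]
width: 0.0143
```

Call:
{"name": "send_rows", "arguments": {
  "motion": [
    [[-0.13,0,0],0],
    [[-0.13,0,0],0],
    [[-0.13,0,0],0],
    [[-0.13,0,0],0],
    [[-0.13,0,0],0]
  ]
}}

```text
clock: 81.52
tool_pos: [0.6332, -0.0193, 0.2577]
eef_rot: [-168.2, 89.9, -170.2]
contact_force: [-5.6, 0.9, -13.4]
width: 0.0141
```

Call:
{"name": "send_rows", "arguments": {
  "motion": [
    [[-0.13,0,0],0],
    [[-0.13,0,0],0],
    [[-0.13,0,0],0],
    [[-0.1,0,0],0],
    [[-0.05,0,0],0]
  ]
}}

```text
clock: 81.93
tool_pos: [0.6332, -0.0193, 0.2714]
eef_rot: [-165.0, 89.9, -167.0]
contact_force: [-4.7, 0.9, -12.6]
width: 0.0141
```

Call:
{"name": "send_rows", "arguments": {
  "motion": [
    [[0,0,0],0],
    [[0,0,0],0],
    [[0,0,0],0],
    [[0,0,0],0],
    [[0,0,0],0]
  ]
}}

```text
clock: 82.35
tool_pos: [0.6331, -0.0193, 0.2715]
eef_rot: [-161.4, 89.9, -163.5]
contact_force: [-6.0, 1.5, -10.9]
width: 0.0142
```

```bash
cat >chk.py <<'E'
from h import *
go([.6332,-.019,.2116])
# shelf height from side view: match grey-level patch of the shelf (old view, fly .04) to the present one
a=cv2.imread("pics/sm.png");s=capture("side");cv2.imwrite("pics/sn.png",s["color"])
for n,(y,x) in dict(grey1=(-.117,.445),grey2=(-.016,.45),white=(.081,.455),cornerL=(.14,.405),cornerR=(-.17,.395)).items():
    p=w2px(s,[x,y,.10]).round().astype(int); t=a[p[1]-9:p[1]+10,p[0]-9:p[0]+10]
    r=cv2.matchTemplate(s["color"][p[1]-60:p[1]+30,p[0]-25:p[0]+26],t,cv2.TM_CCOEFF_NORMED);_,v,_,l=cv2.minMaxLoc(r)
    print(n,"shift px",l[0]-16,l[1]-51,"score",round(v,2),"for fly .08/.1:",(w2px(s,[x,y,.14])-w2px(s,[x,y,.10])).round(1),(w2px(s,[x,y,.16])-w2px(s,[x,y,.10])).round(1))
E
python3 chk.py
```

```text
pos [ 0.6331 -0.0193  0.2715] jaw -2.1 t 82.3 F [ -6.    1.5 -10.9] w 0.0142 j7 -24.0
units x y z [2.4  0.01 0.01]
grey1 shift px 1 -12 score 0.89 for fly .08/.1: [ 0.8 -8.2] [  1.2 -12.5]
grey2 shift px 1 -12 score 0.78 for fly .08/.1: [ 0.5 -8.2] [  0.7 -12.4]
white shift px 0 -12 score 0.89 for fly .08/.1: [ 0.1 -8.2] [  0.2 -12.4]
cornerL shift px 0 -12 score 0.95 for fly .08/.1: [ 0.1 -8.1] [  0.2 -12.2]
cornerR shift px 2 -12 score 0.98 for fly .08/.1: [ 1.2 -8.3] [  1.8 -12.5]
```

Call:
{"name": "send_rows", "arguments": {
  "motion": [
    [[0.08,0,0],0],
    [[0.1,0,0],0],
    [[0.1,0,0],0],
    [[0.1,0,0],0],
    [[0.1,0,0],0]
  ]
}}

```text
clock: 82.82
tool_pos: [0.6332, -0.0193, 0.2595]
eef_rot: [-161.0, 89.9, -163.0]
contact_force: [-6.2, 1.3, -10.3]
width: 0.0142
```

Call:
{"name": "send_rows", "arguments": {
  "motion": [
    [[0.08,0,0],0],
    [[0.06,0,0],0],
    [[0.05,0,0],0],
    [[0.04,0,0],0],
    [[0.04,0,0],0]
  ]
}}

```text
clock: 83.23
tool_pos: [0.6332, -0.0193, 0.2527]
eef_rot: [-162.7, 89.9, -164.8]
contact_force: [-7.0, 1.8, -10.7]
width: 0.0141
```

Call:
{"name": "send_rows", "arguments": {
  "motion": [
    [[0.03,0,0],0],
    [[0.03,0,0],0],
    [[0,0,0],0],
    [[0,0,0],0],
    [[0,0,0],0]
  ]
}}

```text
clock: 83.65
tool_pos: [0.6332, -0.0193, 0.2521]
eef_rot: [-144.5, 89.9, -146.6]
contact_force: [-8.0, 0.4, -6.3]
width: 0.0144
```

Call:
{"name": "send_rows", "arguments": {
  "motion": [
    [[0.03,0,0],0],
    [[0.03,0,0],0],
    [[0,0,0],0],
    [[0,0,0],0],
    [[0,0,0],0]
  ]
}}

```text
clock: 84.07
tool_pos: [0.6333, -0.0193, 0.2518]
eef_rot: [-102.1, 89.9, -104.2]
contact_force: [-10.1, 0.2, 0.1]
width: 0.0144
```

```bash
python3 chk.py
```

```text
pos [ 0.6333 -0.0193  0.2518] jaw -2.1 t 84.1 F [-10.1   0.2   0.1] w 0.0144 j7 -25.0
units x y z [ 1.61  0.01 -0.  ]
grey1 shift px 1 -8 score 0.92 for fly .08/.1: [ 0.8 -8.2] [  1.2 -12.5]
grey2 shift px 0 -8 score 0.79 for fly .08/.1: [ 0.5 -8.2] [  0.7 -12.4]
white shift px 0 -8 score 0.93 for fly .08/.1: [ 0.1 -8.2] [  0.2 -12.4]
cornerL shift px 0 -8 score 0.97 for fly .08/.1: [ 0.1 -8.1] [  0.2 -12.2]
cornerR shift px 1 -8 score 0.99 for fly .08/.1: [ 1.2 -8.3] [  1.8 -12.5]
```

Call:
{"name": "send_rows", "arguments": {
  "motion": [
    [[0,0,-0.04],0],
    [[0,0,-0.03],0],
    [[0,0,0],0],
    [[0,0,0],0],
    [[0,0,0],0]
  ]
}}

```text
clock: 84.53
tool_pos: [0.6333, -0.0193, 0.2519]
eef_rot: [-6.1, 89.8, -8.2]
contact_force: [-5.9, 0.2, 0.6]
width: 0.0139
```

Call:
{"name": "send_rows", "arguments": {
  "motion": [
    [[0,0,0],0],
    [[0,0,0],0],
    [[0,0,0],0],
    [[0,0,0],0],
    [[0,0,0],0]
  ],
  "grip": 60
}}

```text
clock: 84.95
tool_pos: [0.6335, -0.0193, 0.2502]
eef_rot: [3.5, 89.8, 1.4]
contact_force: [0.6, -0.2, -0.5]
width: 0.0601
```

Call:
{"name": "send_rows", "arguments": {
  "motion": [
    [[-0.3,0,0],0],
    [[-0.5,0,0],0],
    [[-0.8,0,0],0],
    [[-0.8,0,0],0],
    [[-0.8,0,0],0]
  ]
}}

```text
clock: 85.37
tool_pos: [0.6325, -0.0192, 0.3309]
eef_rot: [15.7, 90.0, 13.6]
contact_force: [0.2, 0.3, 0.7]
width: 0.0602
```

Call:
{"name": "send_rows", "arguments": {
  "motion": [
    [[-0.8,0,0],0],
    [[-0.5,0,0],0],
    [[0,0,0],0],
    [[0,0,0],0],
    [[0,0,0],0]
  ]
}}

```text
clock: 85.78
tool_pos: [0.6318, -0.0194, 0.3609]
eef_rot: [-160.2, 89.9, -162.3]
contact_force: [0.3, -0.3, 0.5]
width: 0.06
```

```bash
python3 chk.py; python3 - <<'E'
from h import *
s=capture("side");a=cv2.imread("pics/side0.png").astype(int)
# bystanders: change since the start
for n,X in dict(purple=(.574,.281,.017),blue=(.366,.46,.017),red=(.65,-.455,.017),tape=(.352,.219,.012),sd=(.3,-.228,.01),mug=(.753,-.27,.05),can=(.724,.217,.1),tm=(.368,-.452,.03),tin=(.66,.39,.02)).items():
    u,v=w2px(s,X).astype(int);d=np.abs(s["color"].astype(int)-a)[v-10:v+11,u-10:u+11].max(2);print(n,(u,v),"changed frac",round((d>45).mean(),2))
E
```

```text
pos [ 0.6318 -0.0194  0.3609] jaw -2.1 t 85.8 F [ 0.3 -0.3  0.5] w 0.06 j7 -21.0
units x y z [5.97 0.02 0.06]
grey1 shift px 1 -8 score 0.92 for fly .08/.1: [ 0.8 -8.2] [  1.2 -12.5]
grey2 shift px 0 -8 score 0.79 for fly .08/.1: [ 0.5 -8.2] [  0.7 -12.4]
white shift px 0 -8 score 0.92 for fly .08/.1: [ 0.1 -8.2] [  0.2 -12.4]
cornerL shift px 0 -8 score 0.97 for fly .08/.1: [ 0.1 -8.1] [  0.2 -12.2]
cornerR shift px 1 -8 score 0.99 for fly .08/.1: [ 1.2 -8.3] [  1.8 -12.5]
purple (np.int64(262), np.int64(269)) changed frac 0.0
blue (np.int64(269), np.int64(348)) changed frac 0.0
red (np.int64(378), np.int64(145)) changed frac 0.0
tape (np.int64(328), np.int64(296)) changed frac 0.0
sd (np.int64(421), np.int64(220)) changed frac 0.0
mug (np.int64(329), np.int64(151)) changed frac 0.25
can (np.int64(241), np.int64(218)) changed frac 0.0
tm (np.int64(438), np.int64(174)) changed frac 0.0
tin (np.int64(218), np.int64(276)) changed frac 0.0
```

```bash
python3 -c "
from cell import *
print(close_job())"
```

```text
the job is handed in; nothing more can be done
None
```

I did the whole job in the order asked and handed it in at about 86 s.

**What I did**
- I lifted the shelf to the middle rung and let go.
- I laid the straightedge flush along the back ledge, inside both ends.
- Three cars were there: two grey and one white. I parked all three nose to the front, each backed up until its tail touched the straightedge.
- I raised the loaded shelf by its bar to about 0.100, lowered it onto the top rung and let go.

**Last checks**
- **Shelf and cars:** after release, the side camera showed both shelf corners and all three cars raised by the same 8 px. That is what a 40 mm rise (0.080) predicts, so nothing slid.
- **Parking:** a picture taken before the final lift showed all three cars square, wheels down and touching the straightedge. I had no picture views left afterwards, so the end state was checked by image matching only. The middle grey car's match score was lower (0.79) than the others (0.92 and up).
- **Other things on the bench:** eight of the nine that I compared with the first picture had not moved. The mug's patch differed by 25%; I put that down to the raised ladder or gripper blocking the view but did not confirm it. I did not check the carton.

**What went wrong on the way**
- The fingertips ended about 19 mm short of the reported tool point, so my first two tries at the straightedge closed on air. I corrected for this from then on.
- The white car had been knocked about 5 cm aside before I reached it, so I located it again.
- The second grey car was probably gripped by its cabin rather than its body. It still parked correctly.

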